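# Respace the tea tray's slats with a notched spacer

## Robot

A 6-joint arm with a two-finger parallel gripper is mounted at the origin on the work surface. World frame = base frame: x ahead of the robot, y to its left, z up, the work surface at z = 0. Lengths are in m, angles in rad, forces in N, time in s.
With the tool pointing down it reaches from about 0.25 to 0.725 m from the base axis. Payload 9.7 kg.
Tool frame: the origin (TCP) lies on the centre line of the jaws, within the pads' length; the fingertips stand 17 mm ahead of it and the grasp point (between the pads) lies 2 mm behind it; z points along the fingers, y is the direction in which the jaws open and shut (so a half turn about z gives the same grasp; the last joint's range is limited). The gripper opens to 85 mm and grips with 20 to 120 N. Pads are 22 mm wide; open, the fingers measure 114 mm over their backs; the gripper's body (76 mm by 85 mm) begins 54 mm behind the grasp point. The pads swing forward as they close: fully open they stand 13 mm farther back than shut.
Start: joints at [1.159, 0.087, 0.176, 1.66, 0, 1.571], TCP at [0.22, 0.504, 0.248] pointing down, gripper open.
Joint ranges: [-3.13, 3.13], [-0.85, 1.81], [-1.15, 1.24], [-2.2, 2.28], [-1.44, 1.52], [-3.14, 3.14]. Speed limits (rad/s): [2.22, 2.22, 2.57, 3.14, 3.14, 3.14].

## Interface

Orientations are given as a unit quaternion [x, y, z, w].
In Python, from bench import status, imaging, bot gives the robot as it stands. The module is installed in compiled form; this text tells all that it offers.
- The arm moves only by the tool play_rows, never from a script. Its argument "series" is a list of rows, each an object with "linear": the shift along the tool's x, y, z in m, a list of three; "spin": the turn about the tool's z in degrees. In form: [{"linear": [dx, dy, dz], "spin": spin}, ...]. A call has 1 to 10 rows; each row shifts and turns the commanded pose from where the row before left it, along the tool's axes as they then stand; what a row does not reach is not made up. A row lasts 1/10 s, in which the tool goes at most 50 mm and 8.59 degrees, less where a joint would pass 70% of its speed; a pose out of reach is approached as far as the arm can. A call with a gripper value outside its range is refused whole. "grip" is the gripper's target within -1 to 1 (shut at 1, half-way at 0, fully open at -1), set as the call begins (left out, the last holds). The fingers move at their own pace and stop on an object; "newtons" is the grip in N (left out, the last holds). Time passes only in rows, so rows that do not move let the fingers close. It gives the time, the measured TCP pose, the force and the opening at its end, in the units of the state.
- status.get_obs(): the state, without advancing time (a new reading comes with each control period).
- imaging.snapshot(name): name is "scene" or "top" or "wrist"; returns a dict with "image" (384x512x3 uint8, blue, green, red), "z_map" (384x512 float32, m along the optical axis (not along the pixel's ray), 0 where there is no reading), "fx", "fy", "cx", "cy" (pixels), "R" (3x3) and "t" (3): a world point X has camera coordinates R X + t. Camera axes: x right, y down, z forward; pixel columns grow to the right and rows downward; lengths in m; the calibration is good to about 2 mm. A picture is of the moment at which its call begins.
- bot.sign_off(): hands the job in, once; it reports no verdict.
The state is a dict: "time": time; "joint_positions": joint angles; "qvel": joint speeds; "joint_torque": joint torques, N m; "tool_pos": TCP position; "tool_rot": TCP orientation; "ft_force": force on the tool from outside, world axes, zero at the start; "torque": the same for the moment, N m; "opening": opening from 0.0 (shut) to 1.0 (fully open).
Only numpy, scipy, OpenCV 4.12 (cv2) and the standard library are available. Lean on these libraries where they do the work, as an engineer would, in place of code of your own. Each camera call takes 0.05 s, during which the arm holds its last target.

## Task

The tea tray's four bamboo slats have slid apart in their grooves. Pick up the notched wooden spacer and, beginning at the solid serving board and working along the row one slat at a time, lower it astride each slat and draw that slat towards the board until the spacer's leading leg comes up against the board or the slat set before, so that all four gaps end up equal. Lift the spacer clear, stand it upright wholly on the free part of the blue mat beside the glass dish and let go, leaving the tea things where they stand.

Things in the scene. Friction and masses are not known exactly. Their poses are not given: they have to be found in the camera images.
- tray: Dark hardwood tea tray, brass corners, 204 (x) x 400 (y) x 48 mm high, fixed. Origin: centre of its underside. Rails 22 mm wide, tops 48 mm up. From y = +88 to +200 mm it is a solid serving board, top 48 mm up, where teapot and white cup stand. From y = +88 to -180 mm an open bay, x = -80 to +80 mm, floor 6 mm up, with four slats across it. The row runs along y.
- slat1: Bamboo slat, first from the serving board; 158 (x) x 28 (y) x 14 mm. Origin: centre of its underside, 28 mm above the tray's underside, so its top is 42 mm up; axes as the tray's. It slides only along the tray's y and stiffly: 6 N moves it, then it stays put. Starts too far from the board, which lies to +y. Gap to the board's edge to become 15 mm: slat centre at tray y = +59 mm.
- slat2: Bamboo slat, second from the serving board; 158 (x) x 28 (y) x 14 mm. Origin: centre of its underside, 28 mm above the tray's underside, so its top is 42 mm up; axes as the tray's. It slides only along the tray's y and stiffly: 6 N moves it, then it stays put. Starts too far from the board, which lies to +y. Its gap to slat1 must become 15 mm: centres 43 mm apart.
- slat3: Bamboo slat, third from the serving board; 158 (x) x 28 (y) x 14 mm. Origin: centre of its underside, 28 mm above the tray's underside, so its top is 42 mm up; axes as the tray's. It slides only along the tray's y and stiffly: 6 N moves it, then it stays put. Starts too far from the board, which lies to +y. Its gap to slat2 must become 15 mm: centres 43 mm apart.
- slat4: Bamboo slat, fourth from the serving board; 158 (x) x 28 (y) x 14 mm. Origin: centre of its underside, 28 mm above the tray's underside, so its top is 42 mm up; axes as the tray's. It slides only along the tray's y and stiffly: 6 N moves it, then it stays put. Starts too far from the board, which lies to +y. Its gap to slat3 must become 15 mm: centres 43 mm apart.
- spacer: Loose notched spacer block, pale wood with an orange-brown grip, 50 (x) x 53 (y) x 86 mm high, about 120 g. Origin: centre of its underside as it stands on its two legs. Each leg is 50 (x) x 10 (y) x 24 mm high (lowest 5 mm only 6 thick). Same after half a turn. Starts upright on the table left or right of the tray, turned up to 1.4 rad.
- spacer_notch (a point): Middle of the roof of the spacer's notch, 24 mm above its underside; axes as the spacer's. The notch between the legs is 33 mm wide (y), 24 mm high, open along x; over it is a bridge 14 mm thick. Astride a slat the trailing leg pulls it; when the leading leg then touches the part before, the gap is 15 mm (10 mm leg + 5 mm play). Pulled harder, the slat before slides too.
- spacer_grip (a point): Middle of the spacer's grip block, 64 mm above its underside; axes as the spacer's. The grip block is 44 (x) x 26 (y) mm and reaches from 38 to 86 mm above the underside. Held across its 26 mm it stays square under the pull of a slat; held across its 44 mm it may pivot between the fingers. Tall things may stand as near as 45 mm from its middle.
- mat: Blue mat 180 (x) x 130 (y) x 4 mm, fixed on the table on the side of the tray where the spacer is not. Origin: centre of its underside. Its -x half (towards the robot) is free, the dish stands on its +x half.
- dish: Square glass dish 62 x 62 x 26 mm standing on the mat. Origin: centre of its underside.
- teapot: Brown clay teapot on the serving board, body 80 mm in diameter, 78 mm high, spout and handle reaching 65 mm to either side along its x. Origin: centre of its underside.
- cup_board: White cup on the serving board, 50 mm in diameter, 38 mm high. Origin: centre of its underside.
- cup_front: Blue cup, 54 mm in diameter, 45 mm high, on the table. Origin: centre of its underside.
- fair_cup: Glass pitcher with a handle, 72 mm in diameter, 75 mm high, on the table. Origin: centre of its underside.
- flask: Tall glass flask with a brown cap, 66 mm in diameter, 205 mm high. Origin: centre of its underside.
- caddy: Green tea caddy, 72 mm in diameter, 105 mm high. Origin: centre of its underside.
- vase: Red-brown vase with four dark tea tools standing in it (one piece), 68 mm in diameter, 205 mm high over all. Origin: centre of its underside. Farther back stands a fixed black hob with a kettle and a pot, 43 mm high, to 222 mm with the kettle, never nearer than 740 mm ahead of the robot's base.
Things that resemble listed ones, but are neither listed nor needed, are in the scene too. Of the things that look like the spacer, take the one that is nearest to the robot's base at the start. There is more than one size of the mat; the one meant has the size given above.

How it is judged:
By the outcome, as a careful person would: the job done as asked, in the order asked, and still so for the second after the job is handed in, with the robot touching nothing.
It also fails if it takes over 72 s, if anything falls off the work surface, if the arm or the gripper's body presses on something with over 40 N, if the wrist force passes 120 N, or if a joint passes its speed limit or range.

## Working session

There is one attempt and no reset: what is moved stays moved. The work goes in short steps, Python scripts to look and compute and a tool call to move; the robot and the scene stay as the last step left them, time stands still between calls to the robot, and variables do not carry over. Pictures are saved under pics/ and viewed, and the job is handed in when it is done.

Besides the shell and the picture viewer there is one more tool, called after ">>>" as a command line: name --argument value ..., lists and objects as JSON in quotes. play_rows: Moves the arm, as the interface text tells. Its arguments: {"type":"object","properties":{"series":{"type":"array","items":{"type":"object","properties":{"linear":{"type":"array","items":{"type":"number"}},"spin":{"type":"number"}}}},"grip":{"type":"number"},"newtons":{"type":"number"}},"required":["series"]}

```bash
mkdir -p pics; ls
python3 - <<'E'
from bench import status, imaging, bot
import cv2, numpy as np
print(status.get_obs())
for n in ("scene","top","wrist"):
    s=imaging.snapshot(n); cv2.imwrite(f"pics/{n}0.png",s["image"]); np.savez(f"{n}0.npz",**s)
    print(n,s["fx"],s["cx"],s["cy"],s["R"].round(3).tolist(),s["t"].round(3))
E
```

```text
pics
{'time': 0.0, 'joint_positions': array([1.15902537e+00, 8.74819442e-02, 1.75137481e-01, 1.65979767e+00,
       4.71622852e-06, 1.57077389e+00]), 'qvel': array([ 9.86335381e-04, -9.94871510e-04, -3.73798260e-05,  5.42434710e-04,
       -5.90719017e-04, -2.56872951e-03]), 'joint_torque': array([ 6.34257794e-04, -5.20388067e+01,  4.64801431e+01,  1.62844575e-02,
       -4.76951197e-05,  1.85474420e-05]), 'tool_pos': array([0.2200458 , 0.50384215, 0.24757275]), 'tool_rot': array([ 2.04422990e-01,  9.78882418e-01, -6.58207633e-04, -1.39879907e-04]), 'ft_force': array([ 0.02116986, -0.79240431,  1.16411424]), 'torque': array([-0.02954971, -0.0500002 , -0.02275718]), 'opening': 1.0021350574665469}
scene 376.0648106666349 255.4127910786799 193.15672171419422 [[-0.519, 0.855, -0.011], [0.669, 0.398, -0.628], [-0.532, -0.333, -0.778]] [ 0.28  -0.325  1.514]
top 482.01335433302233 256.81895987288306 187.99836773485248 [[-0.071, -0.997, 0.002], [-0.971, 0.069, -0.227], [0.226, -0.018, -0.974]] [0.012 0.547 1.476]
wrist 333.2807790770782 260.4019286138487 192.06055741299764 [[0.401, 0.916, -0.001], [0.882, -0.385, 0.271], [0.248, -0.109, -0.963]] [-0.549 -0.034  0.378]
```

View pics/top0.png

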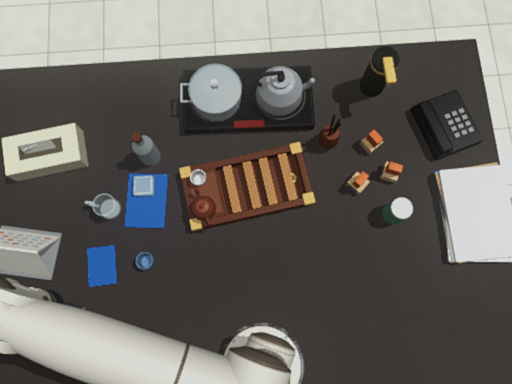

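View pics/scene0.png

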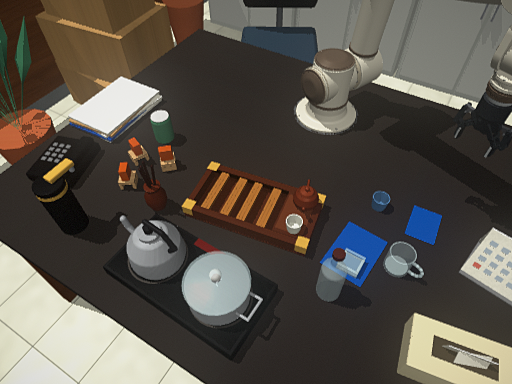

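View pics/wrist0.png

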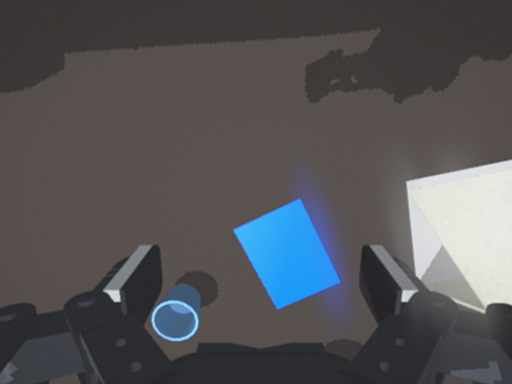

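Top view: the three spacer lookalikes are at about (372,141), (391,172) and (358,182). The tray is centred near (247,187) with the serving board on the left (+y). The large blue mat is at (146,200) and a smaller decoy mat is at (102,266). I'll measure these next.

```bash
cat > h.py <<'E'
import numpy as np, cv2
def load(n):
    return dict(np.load(n))
def ray(s,u,v,z):
    d=s["R"].T@np.array([(u-s["cx"])/s["fx"],(v-s["cy"])/s["fy"],1.0]); c=-s["R"].T@s["t"]
    return c+d*(z-c[2])/d[2]
def proj(s,X):
    p=s["R"]@np.asarray(X)+s["t"]; return s["fx"]*p[0]/p[2]+s["cx"], s["fy"]*p[1]/p[2]+s["cy"]
def cloud(s):
    v,u=np.mgrid[0:384,0:512]; z=s["z_map"]
    P=np.stack([(u-s["cx"])/s["fx"]*z,(v-s["cy"])/s["fy"]*z,z],-1)
    W=(P-s["t"])@s["R"]; W[z==0]=np.nan; return W
E
python3 - <<'E'
from h import *
s=load("top0.npz"); im=s["image"]; W=cloud(s)
hsv=cv2.cvtColor(im,cv2.COLOR_BGR2HSV)
def blobs(m,name,mn=30):
    n,l,st,c=cv2.connectedComponentsWithStats(m.astype(np.uint8))
    for i in range(1,n):
        if st[i,4]>=mn: 
            q=W[l==i]; print(name,st[i].tolist(),c[i].round(1),np.nanmedian(q,0).round(3),np.nanpercentile(q[:,2],95).round(3))
blobs((hsv[...,0]>3)&(hsv[...,0]<14)&(hsv[...,1]>170)&(hsv[...,2]>150),"orange")
blobs((hsv[...,0]>100)&(hsv[...,0]<120)&(hsv[...,1]>190)&(hsv[...,2]>100),"blue")
blobs((hsv[...,0]>10)&(hsv[...,0]<28)&(hsv[...,1]>100)&(hsv[...,2]>110),"yel",20)
c=im[120:230,110:430]; cv2.imwrite("pics/c1.png",cv2.resize(im[130:245,170:325],None,fx=5,fy=5,interpolation=cv2.INTER_CUBIC))
cv2.imwrite("pics/c2.png",cv2.resize(im[100:230,310:420],None,fx=4.5,fy=4.5,interpolation=cv2.INTER_CUBIC))
E
```

```text
orange [369, 130, 13, 13, 38] [373.4 135.1] [ 0.693 -0.412  0.088] 0.094
blue [125, 174, 40, 54, 737] [141.8 211.2] [0.499 0.359 0.006] 0.012
blue [151, 199, 8, 12, 39] [154.8 204.7] [0.526 0.31  0.005] 0.01
blue [88, 246, 28, 40, 1001] [101.5 265.5] [0.341 0.486 0.004] 0.01
yel [383, 57, 14, 26, 273] [389.3  69.6] [ 0.854 -0.451  0.217] 0.221
yel [365, 130, 18, 19, 102] [374.9 137.7] [ 0.683 -0.42   0.087] 0.092
yel [289, 141, 14, 13, 132] [295.4 147.5] [ 0.677 -0.163  0.051] 0.056
yel [278, 153, 20, 48, 466] [287.8 176.6] [ 0.583 -0.13   0.043] 0.049
yel [259, 157, 19, 48, 450] [267.9 180.9] [ 0.572 -0.064  0.044] 0.05
yel [242, 161, 20, 48, 454] [251.7 184.5] [ 0.564 -0.011  0.044] 0.049
yel [389, 162, 13, 10, 83] [395.4 166.6] [ 0.579 -0.471  0.088] 0.093
yel [223, 165, 19, 48, 452] [231.9 188.8] [0.554 0.054 0.044] 0.049
yel [179, 166, 13, 13, 128] [184.7 171.5] [0.621 0.203 0.051] 0.056
yel [350, 172, 18, 17, 118] [360.1 179.3] [ 0.547 -0.355  0.086] 0.093
yel [435, 174, 8, 26, 46] [438.8 184.5] [ 0.522 -0.619  0.037] 0.044
yel [302, 191, 14, 14, 147] [308.4 197.7] [ 0.506 -0.19   0.049] 0.056
yel [189, 218, 13, 13, 122] [195. 224.] [0.447 0.177 0.05 ] 0.056
```

View pics/c1.png

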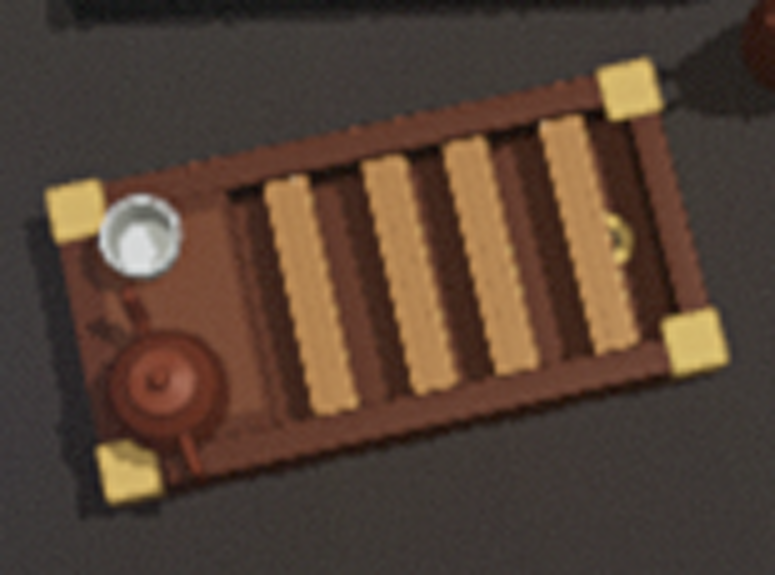

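View pics/c2.png

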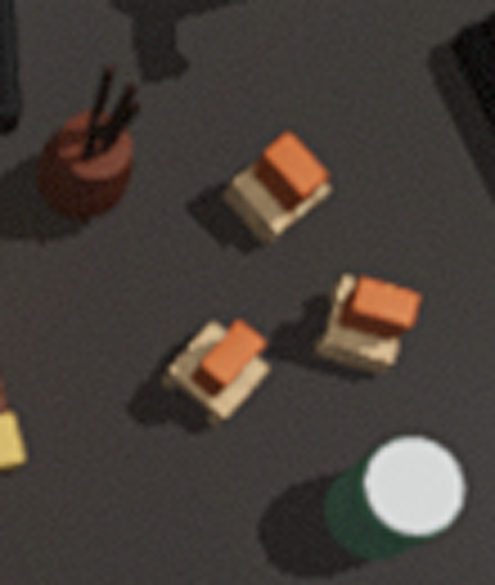

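Distances from the base are 0.65 m for (358,182), 0.75 m for (391,172) and 0.81 m for (372,141), so I take the spacer at (358,182). c2.png shows it as a pale two-legged block with an orange grip. The slats show at crop x ≈ 310, 410, 490 and 590. Next are pose estimates and a wrist-camera vantage.

Run:
```python
from h import *
w=load("wrist0.npz"); C=-w["R"].T@w["t"]
print("wristcam",C.round(3),"fwd",w["R"][2].round(3))
q=[0.20442299,0.978882418,-0.000658,-0.00014]
from scipy.spatial.transform import Rotation as Ro
T=Ro.from_quat(q).as_matrix(); tp=np.array([0.22005,0.50384,0.24757])
print("cam in tool",(T.T@(C-tp)).round(4)); print("fwd in tool",(T.T@w["R"][2]).round(3)); print("tool x,y",T[:,0].round(3),T[:,1].round(3))
print("cam x,y axes in tool",(T.T@w["R"][0]).round(3),(T.T@w["R"][1]).round(3))
s=load("top0.npz"); im=s["image"]; W=cloud(s)
cor=[ray(s,u,v,0.048)[:2] for u,v in [(295.4,147.5),(308.4,197.7),(195,224),(184.7,171.5)]]
print(np.round(cor,4)); print("ctr",np.mean(cor,0))
hsv=cv2.cvtColor(im,cv2.COLOR_BGR2HSV)
m=((hsv[...,0]>10)&(hsv[...,0]<28)&(hsv[...,1]>100)&(hsv[...,2]>110)).astype(np.uint8)
for u,v in [(232,189),(252,184),(268,181),(288,177)]:
    n,l=cv2.connectedComponents(m); k=l==l[v,u]
    ys,xs=np.nonzero(k); P=np.array([ray(s,a,b,0.042)[:2] for a,b in zip(xs,ys)])
    c,sz,an=cv2.minAreaRect(P.astype(np.float32)*1000); print("slat",np.round(c,1),np.round(sz,1),an)
# orange
h=((hsv[...,0]<13)&(hsv[...,1]>150)&(hsv[...,2]>90)).astype(np.uint8)
for (x0,x1,y0,y1) in [(345,372,165,196)]:
    sub=np.zeros_like(h); sub[y0:y1,x0:x1]=h[y0:y1,x0:x1]
    k=(sub>0)&(W[...,2]>0.075); ys,xs=np.nonzero(k); P=np.array([ray(s,a,b,0.086)[:2] for a,b in zip(xs,ys)])
    print("spacer",cv2.minAreaRect(P.astype(np.float32)*1000),len(xs))
# heights of other things
def ob(name,x0,x1,y0,y1,zmin):
    q=W[y0:y1,x0:x1].reshape(-1,3); q=q[q[:,2]>zmin]; print(name,np.median(q,0).round(3),q.min(0).round(3),q.max(0).round(3))
ob("flask",130,162,130,168,.06); ob("teapot",186,220,190,222,.07); ob("cupb",188,210,166,190,.06); ob("dish",130,156,173,198,.015);ob("front",135,155,250,272,.02);ob("fair",85,122,190,220,.03)
ob("vase",318,345,112,150,.06);ob("caddy",382,414,195,224,.06)
k=((hsv[...,0]>95)&(hsv[...,0]<125)&(hsv[...,1]>120)&(hsv[...,2]>70)); k[:,180:]=0;k[:165]=0;k[232:]=0
ys,xs=np.nonzero(k); P=np.array([ray(s,a,b,0.004)[:2] for a,b in zip(xs,ys)]);print("mat",cv2.minAreaRect(P.astype(np.float32)*1000))
```

```text
wristcam [0.157 0.531 0.373] fwd [ 0.248 -0.109 -0.963]
cam in tool [ 0.069  -0.0005 -0.1254]
fwd in tool [-0.271  0.001  0.963]
tool x,y [-0.916  0.4    0.   ] [ 0.4    0.916 -0.001]
cam x,y axes in tool [-0.     1.    -0.001] [-0.963 -0.001 -0.271]
[[ 0.6774 -0.163 ]
 [ 0.5063 -0.1896]
 [ 0.447   0.1769]
 [ 0.6214  0.203 ]]
ctr [0.56302103 0.00683728]
slat [555.8  54.1] [159.1  30.4] 8.80197811126709
slat [565.3 -10.8] [159.1  30.7] 8.823301315307617
slat [574.  -64.1] [159.3  30.8] 9.154290199279785
slat [ 584.8 -133.7] [159.6  38.9] 8.866665840148926
spacer ((550.4238891601562, -355.25372314453125), (24.384246826171875, 44.604148864746094), 40.48443603515625) 105
flask [0.684 0.314 0.14 ] [0.662 0.289 0.061] [0.724 0.353 0.213]
teapot [0.488 0.145 0.102] [0.445 0.108 0.075] [0.545 0.184 0.135]
cupb [0.601 0.162 0.082] [0.547 0.137 0.06 ] [0.618 0.184 0.109]
dish [0.595 0.346 0.029] [0.552 0.312 0.015] [0.625 0.376 0.043]
front [0.349 0.353 0.041] [0.32  0.317 0.02 ] [0.371 0.369 0.059]
fair [0.531 0.466 0.061] [0.49  0.422 0.03 ] [0.563 0.525 0.084]
vase [ 0.698 -0.269  0.101] [ 0.674 -0.304  0.06 ] [ 0.731 -0.241  0.21 ]
caddy [ 0.441 -0.457  0.105] [ 0.409 -0.497  0.06 ] [ 0.481 -0.427  0.115]
mat ((545.5145263671875, 339.6538391113281), (132.0050048828125, 182.4156036376953), 84.36170959472656)
```

>>> play_rows --series '[{"linear": [0, 0, 0], "spin": 8.5}, {"linear": [0, 0, 0], "spin": 8.5}, {"linear": [0, 0, 0], "spin": 8.5}, {"linear": [-0.043, -0.015, 0], "spin": 0}, {"linear": [-0.043, -0.015, 0], "spin": 0}, {"linear": [-0.043, -0.015, 0], "spin": 0}, {"linear": [-0.043, -0.015, 0], "spin": 0}, {"linear": [-0.043, -0.015, 0], "spin": 0}, {"linear": [-0.043, -0.015, 0], "spin": 0}, {"linear": [-0.043, -0.015, 0], "spin": 0}]' --grip -1 --newtons 60

```text
time: 1.15
tool_pos: [0.338, 0.2061, 0.2482]
tool_rot: [0.415, 0.91, 0.0, 0.0]
ft_force: [1.0, -0.5, -0.7]
opening: 1.003
```

>>> play_rows --series '[{"linear": [-0.043, -0.015, 0], "spin": 0}, {"linear": [-0.043, -0.015, 0], "spin": 0}, {"linear": [-0.043, -0.015, 0], "spin": 0}, {"linear": [-0.043, -0.015, 0], "spin": 0}, {"linear": [-0.043, -0.015, 0], "spin": 0}, {"linear": [-0.043, -0.015, 0], "spin": 0}, {"linear": [-0.043, -0.015, 0], "spin": 0}, {"linear": [-0.043, -0.015, 0], "spin": 0}, {"linear": [-0.043, -0.015, 0], "spin": 0}, {"linear": [-0.043, -0.015, 0], "spin": 0}]'

```text
time: 2.15
tool_pos: [0.5063, -0.2175, 0.248]
tool_rot: [0.416, 0.91, 0.0, -0.0]
ft_force: [1.0, 0.0, -0.5]
opening: 0.995
```

```bash
cat >> h.py <<'E'
from scipy.spatial.transform import Rotation as Ro
def togo(x,y,z,yaw=None):
    from bench import status
    o=status.get_obs(); T=Ro.from_quat(o["tool_rot"]).as_matrix(); 
    cur=np.degrees(np.arctan2(T[1,1],T[0,1]))
    d=np.array([x,y,z])-o["tool_pos"]
    print("t",round(o["time"],2),"pos",o["tool_pos"].round(4),"yawY",cur.round(2),"tool z",T[:,2].round(4),"F",o["ft_force"].round(1),"q",o["joint_positions"].round(2),"open",round(o["opening"],3))
    if yaw is not None:
        sp=(cur-yaw+90)%180-90; print("spin",round(sp,2))
        c,s_=np.cos(np.radians(yaw)),np.sin(np.radians(yaw)); k=np.sign(np.cos(np.radians(cur-sp-yaw))); Y=k*np.array([c,s_]); X=np.array([-Y[1],Y[0]])
        print("after spin: dx,dy,dz mm",(1000*np.array([X@d[:2],Y@d[:2],-d[2]])).round(1))
    print("now: dx,dy,dz mm",(1000*T.T@d).round(1))
E
python3 -c "
from h import *; togo(.5504,-.3553,.2,40.5)"
```

```text
t 2.15 pos [ 0.5063 -0.2175  0.248 ] yawY 40.88 tool z [-1.e-04  1.e-04 -1.e+00] F [ 1.   0.  -0.5] q [-0.41  0.09  0.18  1.66  0.    0.45] open 0.995
spin 0.38
after spin: dx,dy,dz mm [-133.4  -56.    48. ]
now: dx,dy,dz mm [-133.1  -56.9   48. ]
```

>>> play_rows --series '[{"linear": [-0.038, -0.016, 0], "spin": 0.4}, {"linear": [-0.038, -0.016, 0.01], "spin": 0}, {"linear": [-0.038, -0.016, 0.02], "spin": 0}, {"linear": [-0.019, -0.009, 0.018], "spin": 0}, {"linear": [0, 0, 0], "spin": 0}, {"linear": [0, 0, 0], "spin": 0}]'

```text
time: 2.75
tool_pos: [0.549, -0.3534, 0.1995]
tool_rot: [0.419, 0.908, 0.0, -0.001]
ft_force: [0.1, 0.1, 0.6]
opening: 0.999
```

Run:
```python
from h import *
from bench import imaging
s=imaging.snapshot("wrist"); np.savez("w1.npz",**s); cv2.imwrite("pics/w1.png",s["image"])
togo(.5504,-.3553,.2,40.5); print(proj(s,[.5504,-.3553,.086]))
```

```text
t 2.8 pos [ 0.5493 -0.353   0.2007] yawY 40.51 tool z [-1.e-04  2.e-04 -1.e+00] F [ 0.3 -0.5  0.4] q [-0.57  0.33  0.37  1.61  0.    0.29] open 0.998
spin 0.01
after spin: dx,dy,dz mm [-2.5 -0.7  0.7]
now: dx,dy,dz mm [-2.5 -0.7  0.7]
(np.float64(261.0138311462024), np.float64(197.61306917993048))
```

View pics/w1.png

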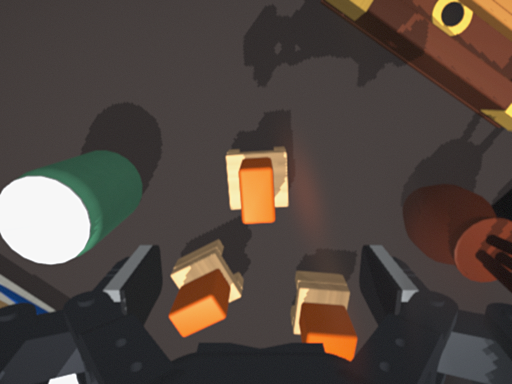

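The wrist view shows the chosen spacer at (258,188) and nearly square to the jaws. The lookalikes are at (205,285) and (325,310). Next I refine its pose from the top-face points.

Run:
```python
from h import *
s=load("w1.npz"); W=cloud(s); im=s["image"]; hsv=cv2.cvtColor(im,cv2.COLOR_BGR2HSV)
sub=np.zeros(W.shape[:2],bool); sub[140:240,215:300]=1
o=(hsv[...,0]<16)&(hsv[...,1]>170)&(hsv[...,2]>120)&sub
k=o&(W[...,2]>0.082); print(k.sum(),np.nanmedian(W[k],0))
P=np.array([ray(s,u,v,.086)[:2] for v,u in zip(*np.nonzero(k))]); print("top",cv2.minAreaRect((P*1000).astype(np.float32)))
b=sub&(W[...,2]>.03)&(W[...,2]<.042)&~o
P=np.array([ray(s,u,v,.038)[:2] for v,u in zip(*np.nonzero(b))]); print("bridge",b.sum(),cv2.minAreaRect((P*1000).astype(np.float32)))
k2=sub&(W[...,2]>.03); k3=k2
print("top rows",np.unique(np.nonzero(k)[0])[[0,-1]],np.unique(np.nonzero(k)[1])[[0,-1]])
cv2.imwrite("pics/w1c.png",cv2.resize(im[140:240,205:315],None,fx=5,fy=5,interpolation=cv2.INTER_NEAREST))
```

```text
1194 [ 0.54743619 -0.35093627  0.08549642]
top ((546.764404296875, -356.1501159667969), (25.259910583496094, 43.692832946777344), 43.35832214355469)
bridge 1611 ((546.9391479492188, -356.2438049316406), (52.612796783447266, 50.63624572753906), 43.772125244140625)
top rows [166 223] [239 274]
```

View pics/w1c.png

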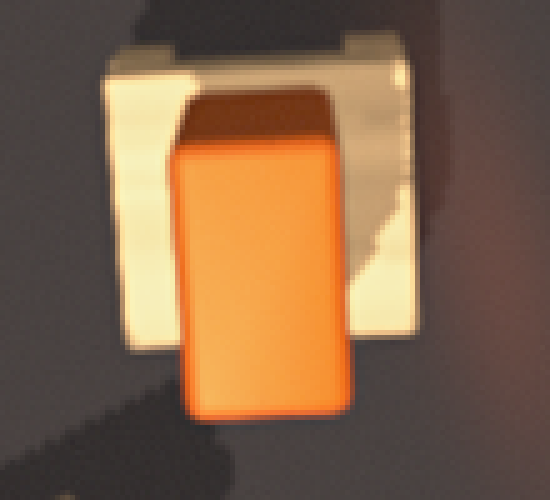

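```bash
python3 -c "
from h import *; togo(.5468,-.3562,.062,43.5)"
```

```text
t 2.8 pos [ 0.5493 -0.353   0.2007] yawY 40.51 tool z [-1.e-04  2.e-04 -1.e+00] F [ 0.3 -0.5  0.4] q [-0.57  0.33  0.37  1.61  0.    0.29] open 0.998
spin -2.99
after spin: dx,dy,dz mm [ -0.6  -4.  138.7]
now: dx,dy,dz mm [ -0.8  -4.  138.7]
```

>>> play_rows --series '[{"linear": [0, 0, 0], "spin": -3}, {"linear": [-0.0006, -0.004, 0.02], "spin": 0}, {"linear": [0, 0, 0.03], "spin": 0}, {"linear": [0, 0, 0.03], "spin": 0}, {"linear": [0, 0, 0.03], "spin": 0}, {"linear": [0, 0, 0.0187], "spin": 0}, {"linear": [0, 0, 0.01], "spin": 0}, {"linear": [0, 0, 0], "spin": 0}]'

```text
time: 3.6
tool_pos: [0.5468, -0.3558, 0.0616]
tool_rot: [0.394, 0.919, 0.0, -0.0]
ft_force: [0.3, 0.7, 0.5]
opening: 1.0
```

>>> play_rows --series '[{"linear": [0, 0, 0], "spin": 0}, {"linear": [0, 0, 0], "spin": 0}, {"linear": [0, 0, 0], "spin": 0}, {"linear": [0, 0, 0], "spin": 0}, {"linear": [0, 0, 0], "spin": 0}, {"linear": [0, 0, 0], "spin": 0}, {"linear": [0, 0, 0], "spin": 0}, {"linear": [0, 0, 0], "spin": 0}]' --grip 1 --newtons 80

```text
time: 4.4
tool_pos: [0.5472, -0.3569, 0.0623]
tool_rot: [0.395, 0.919, -0.0, 0.0]
ft_force: [-0.9, 0.6, 5.0]
opening: 0.299
```

```bash
python3 -c "
from h import *; togo(.5468,-.3562,.062,43.5)"
```

```text
t 4.4 pos [ 0.5472 -0.3569  0.0623] yawY 43.51 tool z [ 8.e-04 -6.e-04 -1.e+00] F [-0.9  0.6  5. ] q [-0.58  0.34  0.11  1.34 -0.    0.23] open 0.299
spin 0.01
after spin: dx,dy,dz mm [0.7 0.2 0.3]
now: dx,dy,dz mm [0.7 0.2 0.3]
```

Opening 0.299 (25.4 mm) matches the 26 mm grip. Next I lift, swing round and look at the tray from the robot side.

>>> play_rows --series '[{"linear": [0, 0, -0.02], "spin": 0}, {"linear": [0, 0, -0.04], "spin": 0}, {"linear": [0, 0, -0.04], "spin": 0}, {"linear": [0, 0, -0.04], "spin": -7.9}, {"linear": [0, 0, 0], "spin": -7.9}, {"linear": [0, 0, 0], "spin": -7.9}, {"linear": [0, 0, 0], "spin": -7.9}, {"linear": [0, 0, 0], "spin": -7.9}, {"linear": [0, 0, 0], "spin": -7.9}, {"linear": [0, 0, 0], "spin": -7.9}]'

```text
time: 5.4
tool_pos: [0.5468, -0.3566, 0.2009]
tool_rot: [-0.08, 0.997, 0.0, -0.0]
ft_force: [0.1, -0.6, -2.0]
opening: 0.296
```

```bash
python3 -c "
from h import *; togo(.45,0,.2,98.8)"
```

```text
t 5.4 pos [ 0.5468 -0.3566  0.2009] yawY 99.13 tool z [-9.e-04  6.e-04 -1.e+00] F [ 0.1 -0.6 -2. ] q [-0.58  0.33  0.37  1.61  0.   -0.74] open 0.296
spin 0.33
after spin: dx,dy,dz mm [ 41.1 367.2   0.9]
now: dx,dy,dz mm [ 39.  367.5   1.2]
```

>>> play_rows --series '[{"linear": [0.004, 0.04, 0], "spin": 0}, {"linear": [0.004, 0.042, 0], "spin": 0}, {"linear": [0.004, 0.042, 0], "spin": 0}, {"linear": [0.005, 0.042, 0], "spin": 0}, {"linear": [0.005, 0.042, 0], "spin": 0}, {"linear": [0.005, 0.042, 0], "spin": 0}, {"linear": [0.005, 0.042, 0], "spin": 0}, {"linear": [0.005, 0.042, 0], "spin": 0}, {"linear": [0.005, 0.033, 0], "spin": 0}, {"linear": [0, 0, 0], "spin": 0}]'

```text
time: 6.4
tool_pos: [0.4481, 0.0024, 0.2016]
tool_rot: [-0.079, 0.997, 0.0, -0.0]
ft_force: [1.3, -0.0, -2.6]
opening: 0.297
```

Run:
```python
from h import *
from bench import imaging
s=imaging.snapshot("wrist"); np.savez("w2.npz",**s); cv2.imwrite("pics/w2.png",s["image"])
togo(.45,0,.2,98.8)
```

```text
t 6.45 pos [0.4487 0.001  0.2015] yawY 98.98 tool z [ 1.e-04  0.e+00 -1.e+00] F [ 0.4 -0.5 -1.5] q [ 0.   -0.17 -0.16  1.58  0.   -0.15] open 0.294
spin 0.18
after spin: dx,dy,dz mm [-1.1 -1.2  1.5]
now: dx,dy,dz mm [-1.1 -1.2  1.5]
```

View pics/w2.png

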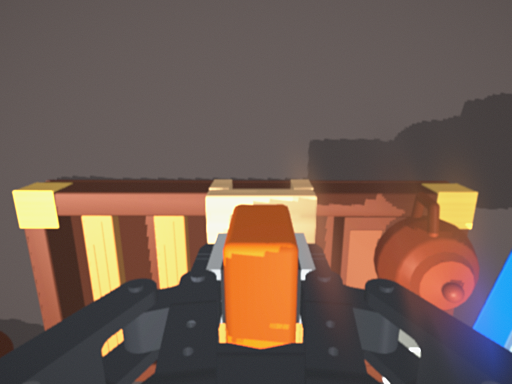

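The wrist view shows slat4 at x ≈ 82–118, slat3 at x ≈ 155–187 and the board edge near x ≈ 343. The held spacer hides slats 1 and 2. I'll shift −y to see those.

>>> play_rows --series '[{"linear": [0, -0.04, 0], "spin": 0.15}, {"linear": [0, -0.04, 0], "spin": 0}, {"linear": [0, -0.04, 0], "spin": 0}, {"linear": [0, -0.02, 0], "spin": 0}, {"linear": [0, 0, 0], "spin": 0}, {"linear": [0, 0, 0], "spin": 0}]'

```text
time: 7.05
tool_pos: [0.4702, -0.1397, 0.2011]
tool_rot: [-0.074, 0.997, 0.0, -0.001]
ft_force: [-0.2, 0.5, -1.4]
opening: 0.296
```

Run:
```python
from h import *
from bench import imaging
s=imaging.snapshot("wrist"); np.savez("w3.npz",**s); cv2.imwrite("pics/w3.png",s["image"])
s=imaging.snapshot("top"); np.savez("top1.npz",**s); cv2.imwrite("pics/top1c.png",cv2.resize(s["image"][130:245,170:325],None,fx=5,fy=5))
togo(.45,0,.2,98.8)
```

```text
t 7.15 pos [ 0.4703 -0.1386  0.2014] yawY 98.65 tool z [-4.e-04  2.e-04 -1.e+00] F [-0.1  0.1 -2.6] q [-0.29 -0.07 -0.07  1.57  0.   -0.44] open 0.294
spin -0.15
after spin: dx,dy,dz mm [ -1.2 140.1   1.4]
now: dx,dy,dz mm [ -0.8 140.1   1.5]
```

View pics/w3.png

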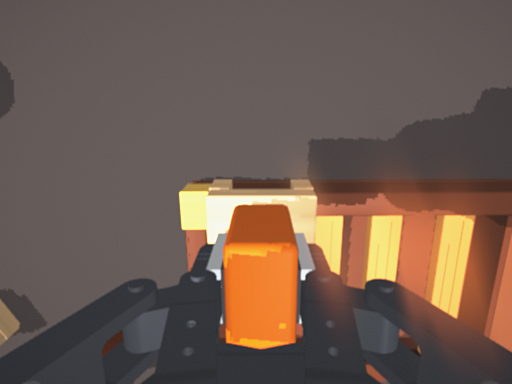

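View pics/top1c.png

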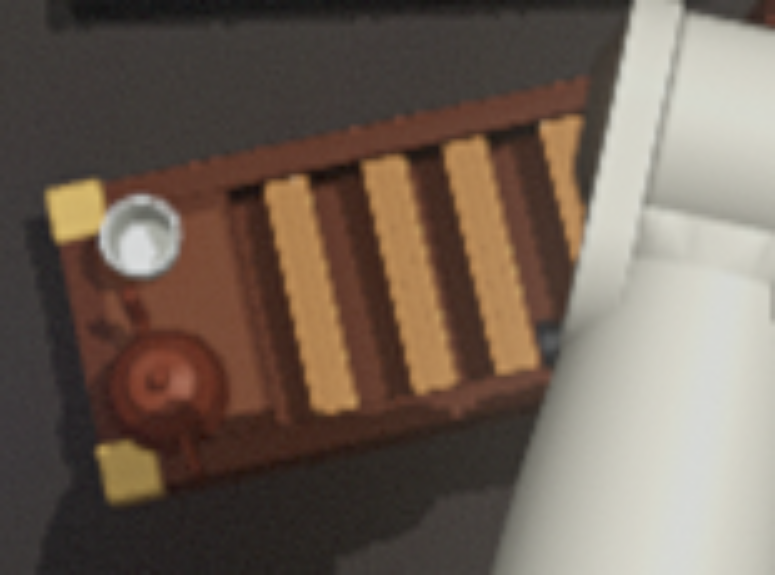

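Run:
```python
from h import *
yaw=98.8; Y=np.array([np.cos(np.radians(yaw)),np.sin(np.radians(yaw))]); X=np.array([Y[1],-Y[0]])
cen=np.array([.563,.0068])
for f in ("w2.npz","w3.npz"):
    s=load(f); im=s["image"]; hsv=cv2.cvtColor(im,cv2.COLOR_BGR2HSV); W=cloud(s)
    m=(hsv[...,0]>12)&(hsv[...,0]<32)&(hsv[...,1]>90)&(hsv[...,2]>150)&(abs(W[...,2]-.042)<.006)
    n,l,st,c=cv2.connectedComponentsWithStats(m.astype(np.uint8))
    for i in range(1,n):
        if st[i,4]<300: continue
        ys,xs=np.nonzero(l==i); P=np.array([ray(s,a,b,.042)[:2] for a,b in zip(xs,ys)])-cen
        tx,ty=P@X,P@Y
        print(f,st[i].tolist(),"zmed",np.median(W[l==i][:,2]).round(4),"tray x %.1f..%.1f"%(1e3*tx.min(),1e3*tx.max()))
        for v in range(st[i,1]+6,st[i,1]+st[i,3],12):
            r=xs[ys==v]; 
            if len(r)<5: continue
            e=[(ray(s,a,v,.042)[:2]-cen) for a in (r.min()-.5,r.max()+.5)]
            print("   row",v,r.min(),r.max(),"x %.1f y %.1f %.1f"%(1e3*e[0]@X,1e3*e[0]@Y,1e3*e[1]@Y))
    # near corners/ rail outer edge
    C=-s["R"].T@s["t"]; 
    # spacer bridge top, z ~ .1765
    k=(hsv[...,0]>10)&(hsv[...,0]<32)&(hsv[...,2]>150)&(abs(W[...,2]-.1775)<.006)
    n,l,st,c=cv2.connectedComponentsWithStats(k.astype(np.uint8)); i=1+np.argmax(st[1:,4]); print("bridge",st[i].tolist(),np.median(W[l==i][:,2]))
    for v in range(st[i,1]+2,st[i,1]+st[i,3],6):
        r=np.nonzero(l[v]==i)[0]; a,b=[ray(s,q,v,.1775)[:2]for q in (r.min()-.5,r.max()+.5)]; print("  ",v,r.min(),r.max(),np.round(a*1e3,1),np.round(b*1e3,1),"w",np.round(np.linalg.norm(a-b)*1e3,1),"tray y mid %.1f"%(1e3*((a+b)/2-cen)@Y))
```

```text
w2.npz [82, 215, 39, 86, 2328] zmed 0.0417 tray x -81.4..6.6
   row 221 83 113 x -75.5 y -148.4 -120.2
   row 233 85 114 x -63.8 y -148.2 -120.6
   row 245 86 116 x -51.8 y -148.9 -120.2
   row 257 88 117 x -39.6 y -148.8 -120.6
   row 269 90 119 x -27.0 y -148.6 -120.1
   row 281 92 120 x -14.2 y -148.4 -120.6
   row 293 94 106 x -1.2 y -148.2 -135.6
w2.npz [154, 215, 34, 74, 2003] zmed 0.0418 tray x -81.6..-6.8
   row 221 155 184 x -75.7 y -82.9 -55.6
   row 233 156 185 x -64.0 y -83.0 -55.4
   row 245 157 186 x -52.0 y -83.0 -55.2
   row 257 158 187 x -39.7 y -83.1 -54.9
   row 269 159 187 x -27.2 y -83.1 -55.6
   row 281 160 178 x -14.4 y -83.2 -65.0
bridge [206, 193, 111, 51, 2548] 0.1769807748773722
   195 207 315 [426.5 -26.6] [418.6  23.7] w 50.9 tray y mid 13.3
   201 208 316 [429.4 -25.8] [421.4  24.7] w 51.1 tray y mid 13.8
   207 208 316 [432.3 -25.5] [424.3  25.3] w 51.4 tray y mid 13.8
   213 206 316 [435.4 -26.1] [427.2  25.9] w 52.6 tray y mid 13.3
   219 206 315 [438.4 -25.7] [430.3  26. ] w 52.4 tray y mid 13.1
   225 209 315 [441.3 -24. ] [433.3  26.7] w 51.2 tray 
[... 1113 characters left out ...]

bridge [205, 193, 112, 51, 2566] 0.17649515491087864
   195 207 315 [ 448.2 -168.5] [ 440.7 -118.3] w 50.7 tray y mid -130.3
   201 206 316 [ 451.2 -168.6] [ 443.5 -117.3] w 51.9 tray y mid -130.3
   207 206 316 [ 454.1 -168.3] [ 446.4 -116.7] w 52.2 tray y mid -130.3
   213 206 316 [ 457.1 -168. ] [ 449.4 -116.1] w 52.4 tray y mid -130.3
   219 206 315 [ 460.1 -167.7] [ 452.4 -116. ] w 52.2 tray y mid -130.6
   225 207 315 [ 463.1 -166.9] [ 455.4 -115.4] w 52.0 tray y mid -130.3
   231 210 315 [ 465.9 -165.1] [ 458.4 -114.8] w 50.9 tray y mid -129.6
   237 210 315 [ 469.  -164.8] [ 461.4 -114.3] w 51.1 tray y mid -129.7
   243 307 314 [ 465.2 -118. ] [ 464.6 -114.1] w 3.9 tray y mid -106.4
```

Slat centres in the tray frame are y ≈ +47.8, −17.3, −69.2 and −134.4 mm, at z 0.042. Tray yaw is 8.8° and the spacer sits centred on the TCP. Next I hover over slat1.

```bash
cat >> h.py <<'E'
YAW=98.8; TY=np.array([np.cos(np.radians(YAW)),np.sin(np.radians(YAW))]); TX=np.array([TY[1],-TY[0]]); CEN=np.array([.563,.0068])
def trayto(tx,ty,z):
    p=CEN+tx*TX+ty*TY; togo(p[0],p[1],z,YAW)
    from bench import status
    q=status.get_obs()["tool_pos"]; d=q[:2]-CEN; print("TCP in tray mm",(1e3*d@TX).round(1),(1e3*d@TY).round(1))
E
python3 -c "
from h import *; trayto(0,.0478,.114)"
```

```text
t 7.15 pos [ 0.4703 -0.1386  0.2014] yawY 98.65 tool z [-4.e-04  2.e-04 -1.e+00] F [-0.1  0.1 -2.6] q [-0.29 -0.07 -0.07  1.57  0.   -0.44] open 0.294
spin -0.15
after spin: dx,dy,dz mm [-113.9  177.3   87.4]
now: dx,dy,dz mm [-113.5  177.6   87.4]
TCP in tray mm -113.9 -129.5
```

>>> play_rows --series '[{"linear": [-0.022, 0.035, 0], "spin": -0.1}, {"linear": [-0.023, 0.036, 0], "spin": 0}, {"linear": [-0.023, 0.036, 0], "spin": 0}, {"linear": [-0.023, 0.036, 0.01], "spin": 0}, {"linear": [-0.023, 0.034, 0.02], "spin": 0}, {"linear": [0, 0, 0.03], "spin": 0}, {"linear": [0, 0, 0.027], "spin": 0}, {"linear": [0, 0, 0], "spin": 0}, {"linear": [0, 0, 0], "spin": 0}]'

```text
time: 8.05
tool_pos: [0.5559, 0.054, 0.1152]
tool_rot: [-0.077, 0.997, 0.0, -0.0]
ft_force: [-0.1, 0.7, -0.3]
opening: 0.295
```

Run:
```python
from h import *
from bench import imaging
trayto(0,.0478,.082)
for n in ("wrist","scene","top"):
    s=imaging.snapshot(n); np.savez(f"{n}_4.npz",**s); cv2.imwrite(f"pics/{n}_4.png",s["image"])
    if n!="wrist":
        p=proj(s,[.5557,.054,.06]); u,v=map(int,p); cv2.imwrite(f"pics/{n}_4c.png",cv2.resize(s["image"][max(v-60,0):v+60,max(u-75,0):u+75],None,fx=5,fy=5,interpolation=cv2.INTER_CUBIC))
trayto(0,.0478,.082)
```

```text
t 8.05 pos [0.5559 0.054  0.1152] yawY 98.81 tool z [-4.e-04  0.e+00 -1.e+00] F [-0.1  0.7 -0.3] q [ 0.1   0.1  -0.07  1.4   0.   -0.06] open 0.295
spin 0.01
after spin: dx,dy,dz mm [ 0.2  0.1 33.2]
now: dx,dy,dz mm [ 0.1  0.1 33.2]
TCP in tray mm 0.2 47.7
t 8.2 pos [0.557  0.0535 0.1167] yawY 98.75 tool z [ 2.9e-03  3.0e-04 -1.0e+00] F [-0.3 -0.5 -1.5] q [ 0.1   0.1  -0.07  1.4   0.   -0.06] open 0.292
spin -0.05
after spin: dx,dy,dz mm [ 1.2  0.7 34.7]
now: dx,dy,dz mm [ 1.3  0.8 34.7]
TCP in tray mm 1.2 47.1
```

View pics/wrist_4.png

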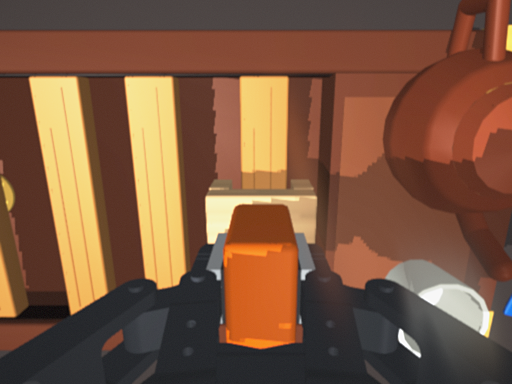

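View pics/scene_4c.png

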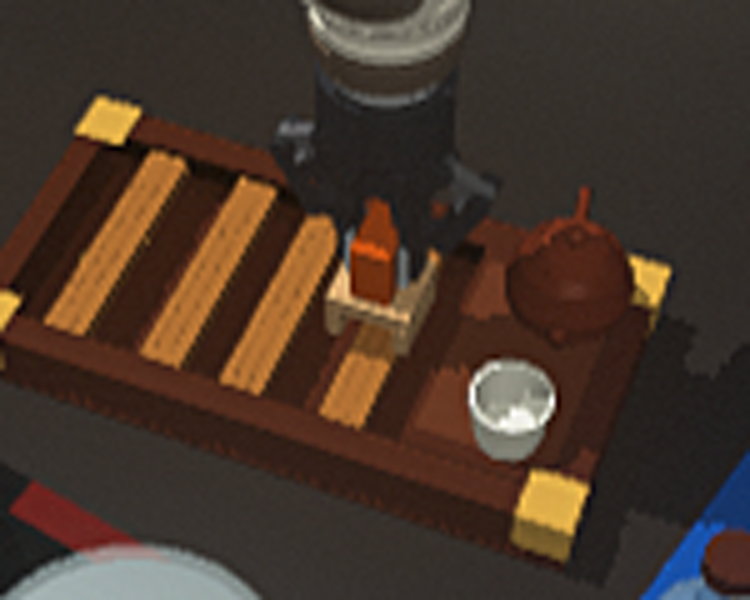

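The wrist view shows slat1 at cols 241–288 and the spacer at 206–316, with a small +y offset left. I'll compute that offset.

```bash
cat > sl.py <<'E'
from h import *
def slats(s,zb=None,step=20):
    im=s["image"]; hsv=cv2.cvtColor(im,cv2.COLOR_BGR2HSV); W=cloud(s)
    m=(hsv[...,0]>10)&(hsv[...,0]<32)&(hsv[...,1]>60)&(hsv[...,2]>120)&(abs(W[...,2]-.042)<.005)
    m=cv2.morphologyEx(m.astype(np.uint8),cv2.MORPH_OPEN,np.ones((3,3)))
    n,l,st,c=cv2.connectedComponentsWithStats(m)
    for i in range(1,n):
        if st[i,4]<300: continue
        ys,xs=np.nonzero(l==i); out=[]
        for v in range(st[i,1]+4,st[i,1]+st[i,3],3):
            r=xs[ys==v]
            if len(r)<8: continue
            e=[(ray(s,a,v,.042)[:2]-CEN) for a in (r.min()-.5,r.max()+.5)]
            out.append((1e3*e[0]@TX,1e3*e[0]@TY,1e3*e[1]@TY))
        o=np.array(out); w=o[:,2]-o[:,1]; g=abs(w-28)<2.5
        if g.sum()>2: 
            mid=(o[g,1]+o[g,2])/2; print("slat box",st[i,:4].tolist(),"mid %.1f sd %.2f w %.1f n %d; near x mid %.1f far x mid %.1f"%(np.median(mid),mid.std(),np.median(w[g]),g.sum(),mid[0],mid[-1]))
    if zb:
        k=(hsv[...,0]>10)&(hsv[...,0]<32)&(hsv[...,2]>120)&(abs(W[...,2]-zb)<.006); k[:,:190]=0;k[:,335:]=0
        v0=195; o=[]
        for v in range(194,240,3):
            r=np.nonzero(k[v])[0]
            if len(r)<8: continue
            a,b=[ray(s,q,v,zb)[:2]-CEN for q in (r.min()-.5,r.max()+.5)]; o.append((1e3*(a+b)@TY/2,1e3*np.linalg.norm(a-b)))
        o=np.array(o); print("spacer mid %.1f w %.1f"%tuple(np.median(o,0)), "slope",np.polyfit(range(len(o)),o[:,0],1)[0].round(2))
E
python3 -c "
from sl import *; s=load('wrist_4.npz'); slats(s,.092)"
```

```text
slat box [30, 76, 78, 238] mid -69.0 sd 0.18 w 27.8 n 72; near x mid -69.0 far x mid -69.6
slat box [125, 76, 62, 213] mid -15.3 sd 0.14 w 27.7 n 65; near x mid -15.3 far x mid -15.7
slat box [240, 76, 49, 114] mid 49.7 sd 0.17 w 27.8 n 37; near x mid 49.7 far x mid 49.8
spacer mid 47.9 w 52.0 slope -0.0
```

>>> play_rows --series '[{"linear": [0, 0.0018, 0], "spin": 0}, {"linear": [0, 0, 0.008], "spin": 0}, {"linear": [0, 0, 0.006], "spin": 0}, {"linear": [0, 0, 0.004], "spin": 0}, {"linear": [0, 0, 0], "spin": 0}]'

```text
time: 8.7
tool_pos: [0.5554, 0.0551, 0.0955]
tool_rot: [-0.076, 0.997, -0.0, -0.001]
ft_force: [-0.0, 0.8, -1.7]
opening: 0.294
```

>>> play_rows --series '[{"linear": [0, 0, 0.005], "spin": 0}, {"linear": [0, 0, 0.005], "spin": 0}, {"linear": [0, 0, 0.004], "spin": 0}, {"linear": [0, 0, 0], "spin": 0}, {"linear": [0, 0, 0], "spin": 0}]'

```text
time: 9.2
tool_pos: [0.5559, 0.0552, 0.0825]
tool_rot: [-0.076, 0.997, -0.0, -0.0]
ft_force: [-0.4, -0.6, -1.6]
opening: 0.289
```

Run:
```python
from sl import *
from bench import imaging
trayto(0,.0496,.082)
s=imaging.snapshot("wrist"); np.savez("w5.npz",**s); slats(s,.06)
cv2.imwrite("pics/w5.png",s["image"])
```

```text
t 9.2 pos [0.5559 0.0552 0.0825] yawY 98.76 tool z [-2.e-04 -0.e+00 -1.e+00] F [-0.4 -0.6 -1.6] q [ 0.1   0.11 -0.12  1.34 -0.   -0.05] open 0.289
spin -0.04
after spin: dx,dy,dz mm [0.4 0.7 0.5]
now: dx,dy,dz mm [0.4 0.7 0.5]
TCP in tray mm 0.4 48.9
slat box [0, 71, 80, 264] mid -68.8 sd 0.28 w 28.0 n 56; near x mid -67.7 far x mid -69.0
slat box [95, 71, 76, 218] mid -15.2 sd 0.11 w 27.8 n 70; near x mid -15.2 far x mid -15.2
slat box [233, 70, 59, 121] mid 49.7 sd 0.14 w 27.7 n 39; near x mid 49.7 far x mid 49.7
spacer mid 49.1 w 51.8 slope 0.0
```

View pics/w5.png

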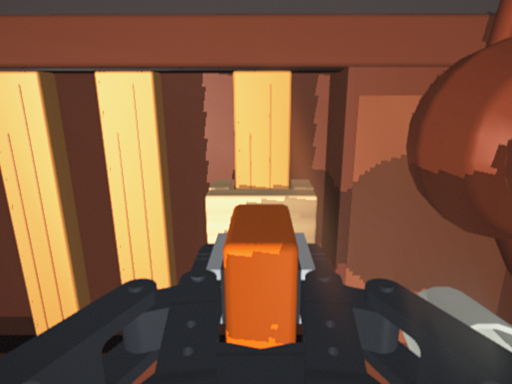

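Astride with no contact force. Next I draw it toward the board in small steps and watch the force.

>>> play_rows --series '[{"linear": [0, 0.002, 0], "spin": 0}, {"linear": [0, 0.002, 0], "spin": 0}, {"linear": [0, 0.002, 0], "spin": 0}, {"linear": [0, 0.0015, 0], "spin": 0}, {"linear": [0, 0, 0], "spin": 0}]'

```text
time: 9.75
tool_pos: [0.555, 0.062, 0.0828]
tool_rot: [-0.076, 0.997, -0.001, 0.0]
ft_force: [0.6, -4.7, -1.4]
opening: 0.294
```

Run:
```python
from sl import *
from bench import imaging
trayto(0,.0496,.082)
s=imaging.snapshot("wrist"); np.savez("w6.npz",**s); slats(s,.06)
im=s["image"]; cv2.imwrite("pics/w6c.png",cv2.resize(im[50:250,180:380],None,fx=3,fy=3))
g=cv2.cvtColor(im,cv2.COLOR_BGR2GRAY)
for v in (90,110,130): 
    print(v,g[v,320:370:2].tolist())
for u in (325,335,345,348): print(u,1e3*(ray(s,u,110,.048)[:2]-CEN)@TY)
```

```text
t 9.75 pos [0.555  0.062  0.0828] yawY 98.73 tool z [ 7.0e-04 -1.9e-03 -1.0e+00] F [ 0.6 -4.7 -1.4] q [ 0.11  0.11 -0.12  1.34 -0.   -0.04] open 0.294
spin -0.07
after spin: dx,dy,dz mm [ 0.6 -6.2  0.8]
now: dx,dy,dz mm [ 0.6 -6.2  0.8]
TCP in tray mm 0.6 55.8
slat box [0, 71, 70, 270] mid -68.7 sd 0.36 w 28.0 n 40; near x mid -67.8 far x mid -70.3
slat box [81, 70, 79, 220] mid -15.1 sd 0.14 w 27.8 n 72; near x mid -15.1 far x mid -15.1
slat box [209, 70, 76, 121] mid 53.4 sd 0.19 w 27.7 n 37; near x mid 53.2 far x mid 53.1
spacer mid 55.8 w 51.8 slope -0.0
90 [49, 52, 51, 51, 51, 50, 84, 94, 95, 96, 95, 95, 95, 95, 96, 93, 93, 93, 94, 93, 94, 92, 94, 93, 93]
110 [52, 53, 52, 51, 51, 62, 96, 96, 94, 95, 95, 96, 121, 121, 121, 121, 121, 120, 121, 119, 119, 118, 119, 117, 118]
130 [52, 52, 53, 51, 50, 85, 95, 96, 96, 96, 95, 118, 123, 121, 123, 122, 122, 122, 121, 119, 119, 119, 119, 118, 118]
325 85.83791020351195
335 90.49994321772289
345 95.16157366887897
348 96.55998431222511
```

View pics/w6c.png

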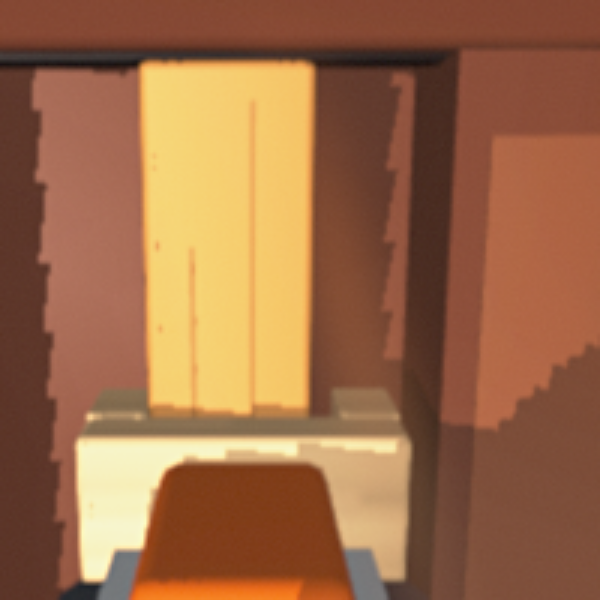

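Slat1 is moving, now at 53.4, and the pull reads about 5 N. The board edge is at col 330.5, y = 88.4, so about 6 mm remains.

>>> play_rows --series '[{"linear": [0, 0.002, 0], "spin": 0}, {"linear": [0, 0.002, 0], "spin": 0}, {"linear": [0, 0.001, 0], "spin": 0}, {"linear": [0, 0, 0], "spin": 0}]'

```text
time: 10.2
tool_pos: [0.5543, 0.067, 0.0828]
tool_rot: [-0.076, 0.997, -0.001, 0.0]
ft_force: [0.9, -4.5, -1.5]
opening: 0.295
```

>>> play_rows --series '[{"linear": [0, 0.0005, 0], "spin": 0}, {"linear": [0, 0, 0], "spin": 0}]'

```text
time: 10.4
tool_pos: [0.5542, 0.0674, 0.0828]
tool_rot: [-0.076, 0.997, -0.001, 0.0]
ft_force: [0.5, -4.9, -1.2]
opening: 0.29
```

>>> play_rows --series '[{"linear": [0, 0.0005, 0], "spin": 0}, {"linear": [0, 0, 0], "spin": 0}]'

```text
time: 10.6
tool_pos: [0.5541, 0.0678, 0.0828]
tool_rot: [-0.076, 0.997, -0.001, 0.0]
ft_force: [1.1, -5.7, -2.1]
opening: 0.294
```

>>> play_rows --series '[{"linear": [0, 0.0005, 0], "spin": 0}, {"linear": [0, 0, 0], "spin": 0}]'

```text
time: 10.8
tool_pos: [0.554, 0.0682, 0.0828]
tool_rot: [-0.076, 0.997, -0.001, 0.0]
ft_force: [1.1, -5.0, -1.1]
opening: 0.296
```

>>> play_rows --series '[{"linear": [0, 0.0005, 0], "spin": 0}, {"linear": [0, 0, 0], "spin": 0}]'

```text
time: 11.0
tool_pos: [0.554, 0.0683, 0.0828]
tool_rot: [-0.076, 0.997, -0.002, 0.0]
ft_force: [1.3, -7.7, -2.1]
opening: 0.294
```

>>> play_rows --series '[{"linear": [0, 0.0005, 0], "spin": 0}, {"linear": [0, 0, 0], "spin": 0}]'

```text
time: 11.2
tool_pos: [0.554, 0.0683, 0.0828]
tool_rot: [-0.076, 0.997, -0.002, 0.0]
ft_force: [1.1, -10.9, -0.5]
opening: 0.296
```

Run:
```python
from sl import *
from bench import imaging
trayto(0,.059,.082)
s=imaging.snapshot("wrist"); np.savez("w7.npz",**s); slats(s,.06)
cv2.imwrite("pics/w7c.png",cv2.resize(s["image"][50:250,180:380],None,fx=3,fy=3))
```

```text
t 11.2 pos [0.554  0.0683 0.0828] yawY 98.68 tool z [ 0.001 -0.004 -1.   ] F [  1.1 -10.9  -0.5] q [ 0.12  0.11 -0.12  1.34 -0.   -0.03] open 0.296
spin -0.12
after spin: dx,dy,dz mm [ 0.5 -3.2  0.8]
now: dx,dy,dz mm [ 0.5 -3.2  0.8]
TCP in tray mm 0.5 62.2
slat box [0, 71, 60, 275] mid -68.7 sd 0.31 w 27.9 n 24; near x mid -67.5 far x mid -68.9
slat box [68, 71, 80, 225] mid -15.1 sd 0.12 w 27.8 n 68; near x mid -15.0 far x mid -15.1
slat box [210, 70, 75, 120] mid 59.6 sd 0.15 w 27.7 n 37; near x mid 59.6 far x mid 59.5
spacer mid 62.1 w 51.9 slope -0.0
```

View pics/w7c.png

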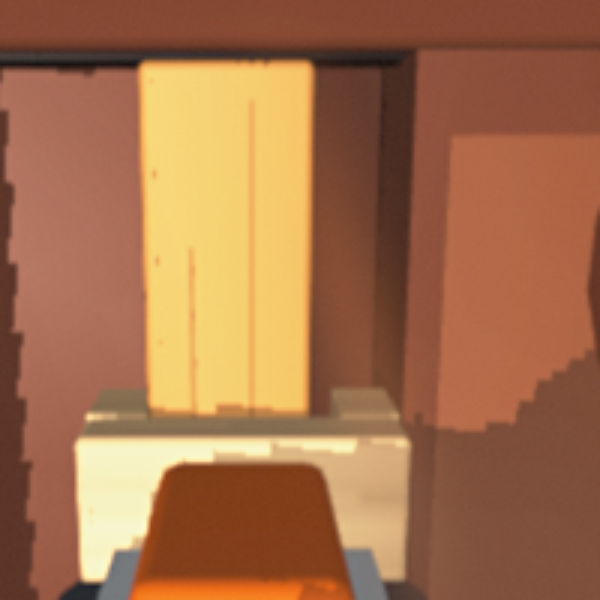

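Firm contact at 10.9 N. Slat1 is at 59.6 and the board edge at 88.4, a gap of about 15 mm. Next I back off, lift and hover over slat2.

>>> play_rows --series '[{"linear": [0, -0.002, 0], "spin": 0}, {"linear": [0, -0.0012, 0], "spin": 0}, {"linear": [0, 0, -0.008], "spin": 0}, {"linear": [0, 0, -0.013], "spin": 0}, {"linear": [0, 0, -0.014], "spin": 0}, {"linear": [0, -0.025, 0], "spin": 0}, {"linear": [0, -0.025, 0], "spin": 0}, {"linear": [0, -0.025, 0], "spin": 0}, {"linear": [0, 0, 0], "spin": 0}, {"linear": [0, 0, 0], "spin": 0}]'

```text
time: 12.25
tool_pos: [0.5659, -0.0074, 0.1187]
tool_rot: [-0.076, 0.997, 0.0, 0.001]
ft_force: [-0.2, 0.9, -1.6]
opening: 0.292
```

Run:
```python
from sl import *
from bench import imaging
trayto(0,-.0151,.082)
s=imaging.snapshot("wrist"); np.savez("w8.npz",**s); slats(s,.094)
```

```text
t 12.25 pos [ 0.5659 -0.0074  0.1187] yawY 98.7 tool z [ 1.1e-03  3.0e-04 -1.0e+00] F [-0.2  0.9 -1.6] q [-0.01  0.11 -0.05  1.41  0.   -0.17] open 0.292
spin -0.1
after spin: dx,dy,dz mm [ 0.7 -0.6 36.7]
now: dx,dy,dz mm [ 0.7 -0.6 36.7]
TCP in tray mm 0.7 -14.5
slat box [27, 75, 80, 238] mid -134.4 sd 0.21 w 28.2 n 71; near x mid -134.6 far x mid -134.6
slat box [141, 75, 58, 214] mid -69.2 sd 0.22 w 28.0 n 60; near x mid -69.2 far x mid -70.1
slat box [234, 75, 49, 115] mid -15.8 sd 0.17 w 27.7 n 37; near x mid -15.8 far x mid -15.7
slat box [347, 74, 66, 215] mid 58.7 sd 0.30 w 28.5 n 68; near x mid 58.6 far x mid 58.5
spacer mid -14.3 w 52.5 slope -0.0
```

>>> play_rows --series '[{"linear": [0, -0.0014, 0], "spin": 0}, {"linear": [0, 0, 0.01], "spin": 0}, {"linear": [0, 0, 0.007], "spin": 0}, {"linear": [0, 0, 0.005], "spin": 0}, {"linear": [0, 0, 0.005], "spin": 0}, {"linear": [0, 0, 0.005], "spin": 0}, {"linear": [0, 0, 0.004], "spin": 0}, {"linear": [0, 0, 0], "spin": 0}]'

```text
time: 13.1
tool_pos: [0.5655, -0.0086, 0.0809]
tool_rot: [-0.076, 0.997, 0.0, -0.0]
ft_force: [-1.0, -0.6, -2.1]
opening: 0.294
```

Run:
```python
from sl import *
from bench import imaging
trayto(0,-.0151,.082)
s=imaging.snapshot("wrist"); np.savez("w9.npz",**s); slats(s,.06)
```

```text
t 13.1 pos [ 0.5655 -0.0086  0.0809] yawY 98.75 tool z [-9.e-04  0.e+00 -1.e+00] F [-1.  -0.6 -2.1] q [-0.02  0.13 -0.11  1.34  0.   -0.17] open 0.294
spin -0.05
after spin: dx,dy,dz mm [ 0.1  0.5 -1.1]
now: dx,dy,dz mm [ 0.1  0.5 -1.1]
TCP in tray mm 0.1 -15.6
slat box [0, 71, 76, 266] mid -134.4 sd 0.24 w 28.0 n 48; near x mid -133.5 far x mid -134.7
slat box [116, 71, 73, 218] mid -69.3 sd 0.15 w 27.8 n 67; near x mid -69.4 far x mid -70.1
slat box [231, 71, 59, 120] mid -15.9 sd 0.09 w 27.7 n 39; near x mid -15.8 far x mid -15.7
slat box [369, 71, 82, 224] mid 58.7 sd 0.33 w 28.1 n 68; near x mid 58.5 far x mid 58.4
spacer mid -15.5 w 51.2 slope -0.01
```

>>> play_rows --series '[{"linear": [0, 0.002, -0.001], "spin": 0}, {"linear": [0, 0.003, 0], "spin": 0}, {"linear": [0, 0.004, 0], "spin": 0}, {"linear": [0, 0.004, 0], "spin": 0}, {"linear": [0, 0.004, 0], "spin": 0}, {"linear": [0, 0.004, 0], "spin": 0}, {"linear": [0, 0.004, 0], "spin": 0}, {"linear": [0, 0.003, 0], "spin": 0}, {"linear": [0, 0.002, 0], "spin": 0}, {"linear": [0, 0, 0], "spin": 0}]'

```text
time: 14.15
tool_pos: [0.5613, 0.0205, 0.0829]
tool_rot: [-0.076, 0.997, -0.001, 0.0]
ft_force: [-0.1, -4.9, -2.4]
opening: 0.297
```

Run:
```python
from sl import *
from bench import imaging
trayto(0,.0191,.082)
s=imaging.snapshot("wrist"); np.savez("w10.npz",**s); slats(s,.06)
```

```text
t 14.15 pos [0.5613 0.0205 0.0829] yawY 98.73 tool z [ 6.0e-04 -1.8e-03 -1.0e+00] F [-0.1 -4.9 -2.4] q [ 0.04  0.11 -0.11  1.34 -0.   -0.11] open 0.297
spin -0.07
after spin: dx,dy,dz mm [0.5 5.3 0.9]
now: dx,dy,dz mm [0.5 5.3 0.9]
TCP in tray mm 0.5 13.8
slat box [56, 71, 82, 230] mid -69.0 sd 0.15 w 27.9 n 69; near x mid -69.0 far x mid -69.7
slat box [210, 70, 75, 120] mid 11.4 sd 0.09 w 27.7 n 37; near x mid 11.4 far x mid 11.4
slat box [318, 70, 69, 219] mid 58.9 sd 0.25 w 28.2 n 60; near x mid 59.0 far x mid 60.2
spacer mid 13.9 w 51.9 slope -0.01
```

>>> play_rows --series '[{"linear": [0, 0.002, 0], "spin": 0}, {"linear": [0, 0.0015, 0], "spin": 0}, {"linear": [0, 0, 0], "spin": 0}]'

```text
time: 14.5
tool_pos: [0.5608, 0.0239, 0.0829]
tool_rot: [-0.076, 0.997, -0.001, 0.0]
ft_force: [0.1, -5.4, -2.1]
opening: 0.294
```

>>> play_rows --series '[{"linear": [0, 0.0004, 0], "spin": 0}, {"linear": [0, 0, 0], "spin": 0}]'

```text
time: 14.7
tool_pos: [0.5607, 0.0242, 0.0829]
tool_rot: [-0.076, 0.997, -0.001, 0.0]
ft_force: [0.1, -5.9, -2.2]
opening: 0.297
```

>>> play_rows --series '[{"linear": [0, 0.0004, 0], "spin": 0}, {"linear": [0, 0, 0], "spin": 0}]'

```text
time: 14.9
tool_pos: [0.5607, 0.0246, 0.0829]
tool_rot: [-0.076, 0.997, -0.001, 0.0]
ft_force: [0.4, -5.7, -2.8]
opening: 0.292
```

>>> play_rows --series '[{"linear": [0, 0.0004, 0], "spin": 0}, {"linear": [0, 0, 0], "spin": 0}]'

```text
time: 15.1
tool_pos: [0.5606, 0.025, 0.0829]
tool_rot: [-0.076, 0.997, -0.001, 0.0]
ft_force: [0.5, -4.8, -1.8]
opening: 0.292
```

>>> play_rows --series '[{"linear": [0, 0.0003, 0], "spin": 0}, {"linear": [0, 0, 0], "spin": 0}]'

```text
time: 15.3
tool_pos: [0.5606, 0.0252, 0.0829]
tool_rot: [-0.076, 0.997, -0.001, 0.0]
ft_force: [-0.1, -5.9, -1.5]
opening: 0.293
```

Run:
```python
from sl import *
from bench import imaging
trayto(0,.0191,.082)
s=imaging.snapshot("wrist"); np.savez("w11.npz",**s); slats(s,.06)
cv2.imwrite("pics/w11c.png",cv2.resize(s["image"][50:250,180:380],None,fx=3,fy=3))
```

```text
t 15.3 pos [0.5606 0.0252 0.0829] yawY 98.72 tool z [ 4.0e-04 -1.7e-03 -1.0e+00] F [-0.1 -5.9 -1.5] q [ 0.05  0.11 -0.12  1.34 -0.   -0.11] open 0.293
spin -0.08
after spin: dx,dy,dz mm [0.4 0.5 0.9]
now: dx,dy,dz mm [0.4 0.5 0.9]
TCP in tray mm 0.4 18.6
slat box [46, 71, 83, 235] mid -69.0 sd 0.19 w 27.9 n 70; near x mid -68.9 far x mid -70.2
slat box [209, 70, 76, 121] mid 16.2 sd 0.13 w 27.7 n 37; near x mid 16.0 far x mid 16.0
slat box [292, 70, 84, 218] mid 58.9 sd 0.44 w 28.1 n 42; near x mid 58.9 far x mid 60.5
spacer mid 18.6 w 51.9 slope 0.0
```

View pics/w11c.png

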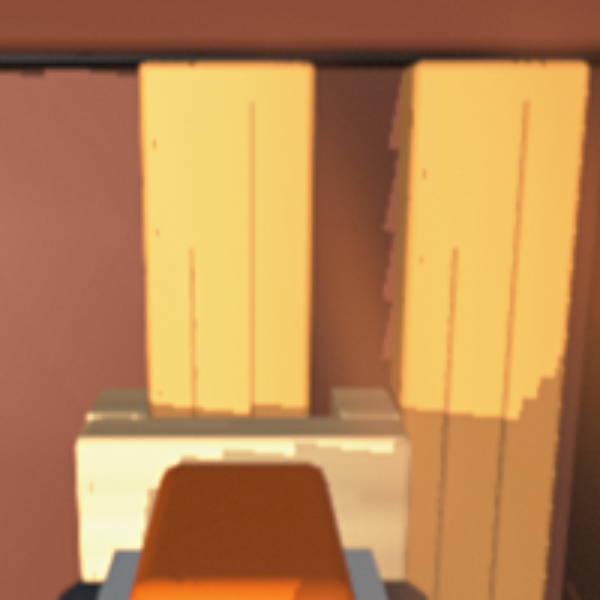

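>>> play_rows --series '[{"linear": [0, 0.0003, 0], "spin": 0}, {"linear": [0, 0, 0], "spin": 0}]'

```text
time: 15.55
tool_pos: [0.5605, 0.0255, 0.0829]
tool_rot: [-0.076, 0.997, -0.001, 0.0]
ft_force: [-0.1, -6.3, -2.4]
opening: 0.297
```

>>> play_rows --series '[{"linear": [0, 0.0003, 0], "spin": 0}, {"linear": [0, 0, 0], "spin": 0}]'

```text
time: 15.75
tool_pos: [0.5605, 0.0257, 0.0829]
tool_rot: [-0.076, 0.997, -0.001, 0.0]
ft_force: [0.0, -6.6, -1.2]
opening: 0.293
```

>>> play_rows --series '[{"linear": [0, 0.0003, 0], "spin": 0}, {"linear": [0, 0, 0], "spin": 0}]'

```text
time: 15.95
tool_pos: [0.5605, 0.0258, 0.0829]
tool_rot: [-0.076, 0.997, -0.001, 0.0]
ft_force: [0.3, -8.4, -1.1]
opening: 0.295
```

Run:
```python
from sl import *
from bench import imaging
trayto(0,.0191,.082)
s=imaging.snapshot("wrist"); np.savez("w12.npz",**s); slats(s,.06)
```

```text
t 15.95 pos [0.5605 0.0258 0.0829] yawY 98.7 tool z [ 7.0e-04 -2.6e-03 -1.0e+00] F [ 0.3 -8.4 -1.1] q [ 0.05  0.11 -0.12  1.34 -0.   -0.1 ] open 0.295
spin -0.1
after spin: dx,dy,dz mm [ 0.4 -0.   0.9]
now: dx,dy,dz mm [ 0.4 -0.   0.9]
TCP in tray mm 0.4 19.1
slat box [45, 71, 84, 235] mid -69.0 sd 0.17 w 28.0 n 70; near x mid -68.9 far x mid -70.1
slat box [210, 70, 75, 120] mid 16.6 sd 0.19 w 27.7 n 37; near x mid 16.5 far x mid 16.4
slat box [292, 70, 83, 218] mid 58.9 sd 0.21 w 28.2 n 39; near x mid 58.9 far x mid 59.9
spacer mid 19.0 w 51.9 slope -0.0
```

Contact at 8.4 N. Slat2 is at 16.6, 43.0 mm from slat1, and slat1 has not moved. On to slat3.

>>> play_rows --series '[{"linear": [0, -0.0028, 0], "spin": 0}, {"linear": [0, 0, -0.005], "spin": 0}, {"linear": [0, 0, -0.015], "spin": 0}, {"linear": [0, 0, -0.015], "spin": 0}, {"linear": [0, -0.028, 0], "spin": 0}, {"linear": [0, -0.029, 0], "spin": 0}, {"linear": [0, -0.029, 0], "spin": 0}, {"linear": [0, 0, 0], "spin": 0}, {"linear": [0, 0, 0], "spin": 0}]'

```text
time: 16.9
tool_pos: [0.5742, -0.0612, 0.1188]
tool_rot: [-0.076, 0.997, 0.0, 0.001]
ft_force: [-0.8, 0.2, -1.5]
opening: 0.294
```

Run:
```python
from sl import *
from bench import imaging
trayto(0,-.0698,.083)
s=imaging.snapshot("wrist"); np.savez("w13.npz",**s); slats(s,.094)
```

```text
t 16.9 pos [ 0.5742 -0.0612  0.1188] yawY 98.69 tool z [ 1.2e-03  3.0e-04 -1.0e+00] F [-0.8  0.2 -1.5] q [-0.11  0.14 -0.02  1.41  0.   -0.26] open 0.294
spin -0.11
after spin: dx,dy,dz mm [ 0.6 -0.9 35.8]
now: dx,dy,dz mm [ 0.7 -0.9 35.8]
TCP in tray mm 0.6 -68.9
slat box [122, 75, 62, 214] mid -134.7 sd 0.14 w 28.0 n 66; near x mid -134.8 far x mid -135.0
slat box [235, 75, 48, 115] mid -69.8 sd 0.17 w 27.8 n 37; near x mid -69.9 far x mid -69.8
slat box [364, 75, 69, 212] mid 15.6 sd 0.34 w 28.7 n 68; near x mid 15.8 far x mid 15.4
slat box [423, 74, 84, 239] mid 58.1 sd 0.51 w 29.4 n 73; near x mid 57.7 far x mid 60.0
spacer mid -68.7 w 52.6 slope -0.0
```

>>> play_rows --series '[{"linear": [0, -0.001, 0], "spin": 0}, {"linear": [0, 0, 0.01], "spin": 0}, {"linear": [0, 0, 0.007], "spin": 0}, {"linear": [0, 0, 0.005], "spin": 0}, {"linear": [0, 0, 0.005], "spin": 0}, {"linear": [0, 0, 0.005], "spin": 0}, {"linear": [0, 0, 0.004], "spin": 0}, {"linear": [0, 0, 0], "spin": 0}]'

```text
time: 17.75
tool_pos: [0.5737, -0.0619, 0.0809]
tool_rot: [-0.076, 0.997, 0.0, -0.0]
ft_force: [0.8, 0.5, -1.3]
opening: 0.294
```

Run:
```python
from sl import *
from bench import imaging
trayto(0,-.0239,.083)
s=imaging.snapshot("wrist"); np.savez("w14.npz",**s); slats(s,.06)
```

```text
t 17.75 pos [ 0.5737 -0.0619  0.0809] yawY 98.75 tool z [-9.e-04  1.e-04 -1.e+00] F [ 0.8  0.5 -1.3] q [-0.11  0.15 -0.08  1.34 -0.   -0.26] open 0.294
spin -0.05
after spin: dx,dy,dz mm [ 0.  45.7 -2.1]
now: dx,dy,dz mm [ 0.1 45.7 -2.1]
TCP in tray mm 0.0 -69.6
slat box [91, 71, 77, 218] mid -134.8 sd 0.12 w 27.7 n 71; near x mid -134.9 far x mid -135.1
slat box [231, 71, 59, 120] mid -69.8 sd 0.15 w 27.7 n 39; near x mid -69.7 far x mid -69.8
slat box [391, 71, 83, 235] mid 15.8 sd 0.34 w 28.1 n 69; near x mid 15.3 far x mid 16.0
slat box [457, 71, 55, 275] mid 56.8 sd 0.88 w 28.6 n 11; near x mid 55.9 far x mid 59.0
spacer mid -69.3 w 51.2 slope -0.01
```

Astride. I'll pull about 42 mm and then inch; contact is predicted at TCP tray y ≈ −23.9.

>>> play_rows --series '[{"linear": [0, 0.003, -0.001], "spin": 0}, {"linear": [0, 0.004, 0], "spin": 0}, {"linear": [0, 0.005, 0], "spin": 0}, {"linear": [0, 0.005, 0], "spin": 0}, {"linear": [0, 0.005, 0], "spin": 0}, {"linear": [0, 0.005, 0], "spin": 0}, {"linear": [0, 0.005, 0], "spin": 0}, {"linear": [0, 0.005, 0], "spin": 0}, {"linear": [0, 0.004, 0], "spin": 0}, {"linear": [0, 0.002, 0], "spin": 0}]'

```text
time: 18.8
tool_pos: [0.5675, -0.02, 0.0828]
tool_rot: [-0.076, 0.997, -0.001, 0.0]
ft_force: [0.6, -6.6, -3.8]
opening: 0.294
```

>>> play_rows --series '[{"linear": [0, 0.001, 0], "spin": 0}, {"linear": [0, 0, 0], "spin": 0}]'

```text
time: 19.0
tool_pos: [0.5673, -0.0191, 0.0828]
tool_rot: [-0.076, 0.997, -0.001, 0.0]
ft_force: [0.1, -4.7, -4.1]
opening: 0.292
```

Run:
```python
from sl import *
from bench import imaging
trayto(0,-.0239,.083)
s=imaging.snapshot("wrist"); np.savez("w15.npz",**s); slats(s,.06)
```

```text
t 19.0 pos [ 0.5673 -0.0191  0.0828] yawY 98.72 tool z [ 3.e-04 -2.e-03 -1.e+00] F [ 0.1 -4.7 -4.1] q [-0.03  0.13 -0.1   1.34 -0.   -0.18] open 0.292
spin -0.08
after spin: dx,dy,dz mm [ 0.3  2.3 -0.2]
now: dx,dy,dz mm [ 0.3  2.3 -0.2]
TCP in tray mm 0.3 -26.2
slat box [2, 71, 94, 255] mid -134.5 sd 0.14 w 28.0 n 76; near x mid -134.4 far x mid -134.7
slat box [210, 71, 75, 119] mid -28.6 sd 0.08 w 27.7 n 37; near x mid -28.6 far x mid -28.6
slat box [315, 70, 65, 219] mid 16.0 sd 0.28 w 28.1 n 56; near x mid 15.9 far x mid 16.5
slat box [389, 70, 82, 234] mid 58.3 sd 0.31 w 29.1 n 69; near x mid 58.0 far x mid 58.9
spacer mid -26.1 w 51.9 slope -0.01
```

>>> play_rows --series '[{"linear": [0, 0.001, 0], "spin": 0}, {"linear": [0, 0.0008, 0], "spin": 0}, {"linear": [0, 0, 0], "spin": 0}]'

```text
time: 19.35
tool_pos: [0.567, -0.0173, 0.0828]
tool_rot: [-0.076, 0.997, -0.001, 0.0]
ft_force: [0.3, -4.4, -4.7]
opening: 0.301
```

>>> play_rows --series '[{"linear": [0, 0.0003, 0], "spin": 0}, {"linear": [0, 0, 0], "spin": 0}]'

```text
time: 19.55
tool_pos: [0.567, -0.0171, 0.0828]
tool_rot: [-0.076, 0.997, -0.001, 0.0]
ft_force: [0.3, -5.4, -4.2]
opening: 0.299
```

>>> play_rows --series '[{"linear": [0, 0.0003, 0], "spin": 0}, {"linear": [0, 0, 0], "spin": 0}]'

```text
time: 19.75
tool_pos: [0.567, -0.0168, 0.0828]
tool_rot: [-0.076, 0.997, -0.001, 0.0]
ft_force: [0.3, -5.6, -3.7]
opening: 0.298
```

>>> play_rows --series '[{"linear": [0, 0.0003, 0], "spin": 0}, {"linear": [0, 0, 0], "spin": 0}]'

```text
time: 19.95
tool_pos: [0.567, -0.0168, 0.0828]
tool_rot: [-0.076, 0.997, -0.001, 0.0]
ft_force: [0.2, -6.9, -3.0]
opening: 0.294
```

>>> play_rows --series '[{"linear": [0, 0.0003, 0], "spin": 0}, {"linear": [0, 0, 0], "spin": 0}]'

```text
time: 20.15
tool_pos: [0.567, -0.0167, 0.0828]
tool_rot: [-0.076, 0.997, -0.002, 0.0]
ft_force: [1.5, -9.2, -3.3]
opening: 0.294
```

Run:
```python
from sl import *
from bench import imaging
trayto(0,-.0239,.083)
s=imaging.snapshot("wrist"); np.savez("w16.npz",**s); slats(s,.06)
```

```text
t 20.15 pos [ 0.567  -0.0167  0.0828] yawY 98.7 tool z [ 4.0e-04 -3.1e-03 -1.0e+00] F [ 1.5 -9.2 -3.3] q [-0.03  0.13 -0.1   1.34 -0.   -0.18] open 0.294
spin -0.1
after spin: dx,dy,dz mm [ 0.3 -0.  -0.2]
now: dx,dy,dz mm [ 0.3 -0.  -0.2]
TCP in tray mm 0.3 -23.9
slat box [0, 71, 92, 256] mid -134.4 sd 0.15 w 28.0 n 77; near x mid -133.8 far x mid -134.8
slat box [210, 71, 75, 119] mid -26.4 sd 0.11 w 27.7 n 37; near x mid -26.5 far x mid -26.6
slat box [292, 70, 83, 217] mid 15.9 sd 0.23 w 28.1 n 39; near x mid 15.8 far x mid 16.9
slat box [386, 70, 81, 232] mid 58.4 sd 0.35 w 29.0 n 69; near x mid 58.1 far x mid 59.2
spacer mid -24.0 w 51.8 slope -0.01
```

Contact at 9.2 N. Slat3 is at −26.4, a 43 mm pitch. Before slat4 I'll check the brass ring beside it, which may be under the trailing leg.

Run:
```python
from sl import *
for f in ("wrist_4.npz","w13.npz","w14.npz","top0.npz"):
    s=load(f); W=cloud(s); hsv=cv2.cvtColor(s["image"],cv2.COLOR_BGR2HSV)
    P=(W[...,:2]-CEN); tx=P@TX; ty=P@TY
    m=(hsv[...,0]>15)&(hsv[...,0]<32)&(hsv[...,1]>90)&(hsv[...,2]>90)&(W[...,2]<.03)&(abs(tx)<.07)&(ty<-.13)&(ty>-.18)
    if m.sum()>5: print(f,m.sum(),"x",tx[m].min().round(4),tx[m].max().round(4),"y",ty[m].min().round(4),ty[m].max().round(4),"z",np.percentile(W[m][:,2],[5,50,95]).round(4))
```

```text
wrist_4.npz 248 x -0.0156 0.0104 y -0.1404 -0.1315 z [0.0059 0.0074 0.0086]
w13.npz 125 x -0.0129 0.0085 y -0.1675 -0.1618 z [0.0055 0.0076 0.0086]
w14.npz 33 x -0.0073 0.0035 y -0.1677 -0.1651 z [0.0054 0.0068 0.0083]
top0.npz 40 x -0.0688 0.0194 y -0.1738 -0.1542 z [0.0046 0.0109 0.016 ]
```

>>> play_rows --series '[{"linear": [0, -0.003, 0], "spin": 0}, {"linear": [0, 0, -0.005], "spin": 0}, {"linear": [0, 0, -0.015], "spin": 0}, {"linear": [0, 0, -0.015], "spin": 0}, {"linear": [0, -0.035, 0], "spin": 0}, {"linear": [0, -0.037, 0], "spin": 0}, {"linear": [0, -0.036, 0], "spin": 0}, {"linear": [0, 0, 0], "spin": 0}, {"linear": [0, 0, 0], "spin": 0}]'

```text
time: 21.1
tool_pos: [0.584, -0.1257, 0.1189]
tool_rot: [-0.076, 0.997, -0.0, 0.001]
ft_force: [0.0, -0.0, -1.8]
opening: 0.295
```

Run:
```python
from sl import *
from bench import imaging
trayto(0,-.1353,.083)
s=imaging.snapshot("wrist"); np.savez("w17.npz",**s); slats(s,.094); cv2.imwrite("pics/w17.png",s["image"])
```

```text
t 21.1 pos [ 0.584  -0.1257  0.1189] yawY 98.67 tool z [ 1.2e-03  1.0e-04 -1.0e+00] F [ 0.  -0.  -1.8] q [-0.21  0.19  0.04  1.42  0.   -0.36] open 0.295
spin -0.13
after spin: dx,dy,dz mm [ 0.5 -1.1 35.9]
now: dx,dy,dz mm [ 0.6 -1.1 35.8]
TCP in tray mm 0.5 -134.2
slat box [235, 75, 48, 115] mid -135.4 sd 0.17 w 27.7 n 37; near x mid -135.2 far x mid -135.5
slat box [396, 75, 75, 229] mid -27.9 sd 0.28 w 29.3 n 69; near x mid -28.0 far x mid -26.8
slat box [453, 75, 59, 238] mid 14.6 sd 0.39 w 30.0 n 25; near x mid 14.1 far x mid 15.4
spacer mid -134.0 w 52.6 slope -0.0
```

View pics/w17.png

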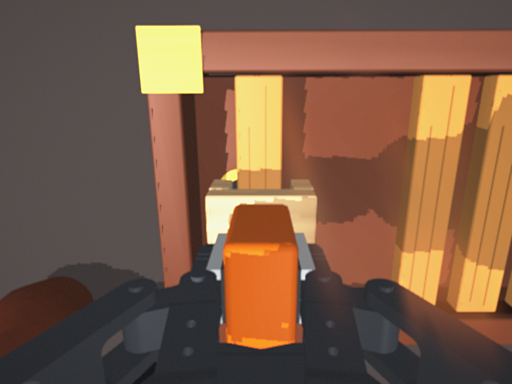

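The ring is flat at z ≈ 8 mm, well below the legs at about 19 mm. Lowering over slat4.

>>> play_rows --series '[{"linear": [0, -0.0013, 0], "spin": 0}, {"linear": [0, 0, 0.01], "spin": 0}, {"linear": [0, 0, 0.007], "spin": 0}, {"linear": [0, 0, 0.005], "spin": 0}, {"linear": [0, 0, 0.005], "spin": 0}, {"linear": [0, 0, 0.005], "spin": 0}, {"linear": [0, 0, 0.004], "spin": 0}, {"linear": [0, 0, 0], "spin": 0}]'

```text
time: 21.95
tool_pos: [0.5836, -0.1264, 0.0809]
tool_rot: [-0.076, 0.997, 0.0, -0.0]
ft_force: [0.7, -0.4, -1.3]
opening: 0.296
```

Run:
```python
from sl import *
from bench import imaging
trayto(0,-.0669,.083)
s=imaging.snapshot("wrist"); np.savez("w18.npz",**s); slats(s,.06)
```

```text
t 21.95 pos [ 0.5836 -0.1264  0.0809] yawY 98.75 tool z [-9.e-04  2.e-04 -1.e+00] F [ 0.7 -0.4 -1.3] q [-0.21  0.2  -0.02  1.35 -0.   -0.37] open 0.296
spin -0.05
after spin: dx,dy,dz mm [-0.  67.9 -2.1]
now: dx,dy,dz mm [ 0.  67.9 -2.1]
TCP in tray mm -0.0 -134.8
slat box [230, 71, 59, 120] mid -135.5 sd 0.13 w 27.7 n 39; near x mid -135.4 far x mid -135.3
slat box [425, 71, 87, 256] mid -27.5 sd 0.85 w 28.2 n 75; near x mid -30.4 far x mid -27.3
spacer mid -134.6 w 51.2 slope -0.01
```

>>> play_rows --series '[{"linear": [0, 0.003, -0.001], "spin": 0}, {"linear": [0, 0.005, 0], "spin": 0}, {"linear": [0, 0.006, 0], "spin": 0}, {"linear": [0, 0.006, 0], "spin": 0}, {"linear": [0, 0.006, 0], "spin": 0}, {"linear": [0, 0.006, 0], "spin": 0}, {"linear": [0, 0.006, 0], "spin": 0}, {"linear": [0, 0.006, 0], "spin": 0}, {"linear": [0, 0.006, 0], "spin": 0}, {"linear": [0, 0.005, 0], "spin": 0}]'

```text
time: 23.0
tool_pos: [0.5756, -0.0728, 0.0828]
tool_rot: [-0.076, 0.997, -0.001, 0.0]
ft_force: [0.9, -5.9, -3.2]
opening: 0.294
```

>>> play_rows --series '[{"linear": [0, 0.005, 0], "spin": 0}, {"linear": [0, 0.003, 0], "spin": 0}, {"linear": [0, 0.002, 0], "spin": 0}, {"linear": [0, 0, 0], "spin": 0}]'

```text
time: 23.4
tool_pos: [0.574, -0.0627, 0.0828]
tool_rot: [-0.076, 0.997, -0.001, 0.0]
ft_force: [-0.4, -5.1, -3.2]
opening: 0.297
```

Run:
```python
from sl import *
from bench import imaging
trayto(0,-.0669,.083)
s=imaging.snapshot("wrist"); np.savez("w19.npz",**s); slats(s,.06)
```

```text
t 23.4 pos [ 0.574  -0.0627  0.0828] yawY 98.73 tool z [ 2.0e-04 -1.8e-03 -1.0e+00] F [-0.4 -5.1 -3.2] q [-0.11  0.15 -0.07  1.35 -0.   -0.26] open 0.297
spin -0.07
after spin: dx,dy,dz mm [ 0.2  3.5 -0.2]
now: dx,dy,dz mm [ 0.2  3.5 -0.2]
TCP in tray mm 0.2 -70.4
slat box [210, 71, 75, 120] mid -72.8 sd 0.10 w 27.7 n 37; near x mid -72.8 far x mid -72.8
slat box [315, 70, 68, 219] mid -27.1 sd 0.17 w 28.3 n 57; near x mid -26.4 far x mid -26.8
slat box [391, 71, 83, 235] mid 15.3 sd 0.30 w 29.1 n 69; near x mid 15.3 far x mid 15.9
slat box [457, 71, 55, 275] mid 56.9 sd 1.00 w 27.7 n 18; near x mid 55.0 far x mid 59.1
spacer mid -70.3 w 51.9 slope -0.0
```

>>> play_rows --series '[{"linear": [0, 0.0015, 0], "spin": 0}, {"linear": [0, 0.001, 0], "spin": 0}, {"linear": [0, 0.0004, 0], "spin": 0}, {"linear": [0, 0, 0], "spin": 0}]'

```text
time: 23.85
tool_pos: [0.5736, -0.06, 0.0827]
tool_rot: [-0.076, 0.997, -0.001, 0.0]
ft_force: [-0.5, -6.2, -3.4]
opening: 0.288
```

>>> play_rows --series '[{"linear": [0, 0.0003, 0], "spin": 0}, {"linear": [0, 0, 0], "spin": 0}]'

```text
time: 24.05
tool_pos: [0.5735, -0.0598, 0.0827]
tool_rot: [-0.076, 0.997, -0.001, 0.0]
ft_force: [0.4, -6.7, -3.3]
opening: 0.296
```

>>> play_rows --series '[{"linear": [0, 0.0003, 0], "spin": 0}, {"linear": [0, 0, 0], "spin": 0}]'

```text
time: 24.25
tool_pos: [0.5735, -0.0595, 0.0828]
tool_rot: [-0.076, 0.997, -0.001, 0.0]
ft_force: [1.4, -6.3, -3.7]
opening: 0.295
```

>>> play_rows --series '[{"linear": [0, 0.0003, 0], "spin": 0}, {"linear": [0, 0, 0], "spin": 0}]'

```text
time: 24.45
tool_pos: [0.5735, -0.0593, 0.0828]
tool_rot: [-0.076, 0.997, -0.001, 0.0]
ft_force: [0.0, -6.5, -4.4]
opening: 0.294
```

>>> play_rows --series '[{"linear": [0, 0.0003, 0], "spin": 0}, {"linear": [0, 0, 0], "spin": 0}]'

```text
time: 24.65
tool_pos: [0.5735, -0.0593, 0.0828]
tool_rot: [-0.076, 0.997, -0.001, 0.0]
ft_force: [0.1, -8.6, -3.4]
opening: 0.295
```

Contact at 8.6 N, the position no longer advancing. Back off, lift and check all four slats.

>>> play_rows --series '[{"linear": [0, -0.0029, 0], "spin": 0}, {"linear": [0, 0, -0.005], "spin": 0}, {"linear": [0, 0, -0.015], "spin": 0}, {"linear": [0, 0, -0.025], "spin": 0}, {"linear": [0, 0, -0.035], "spin": 0}, {"linear": [0, 0, -0.035], "spin": 0}, {"linear": [0.04, 0.01, 0], "spin": 0}, {"linear": [0.04, 0.01, 0], "spin": 0}, {"linear": [0.04, 0.01, 0], "spin": 0}, {"linear": [0.03, 0, 0], "spin": 0}]'

```text
time: 25.65
tool_pos: [0.4191, -0.0534, 0.1992]
tool_rot: [-0.077, 0.997, 0.0, 0.001]
ft_force: [-0.2, -0.5, -1.5]
opening: 0.296
```

Run:
```python
from sl import *
from bench import imaging
trayto(0,-.0669,.083)
for n in ("top","scene","wrist"):
    s=imaging.snapshot(n); np.savez(f"{n}20.npz",**s); cv2.imwrite(f"pics/{n}20.png",s["image"])
slats(load("wrist20.npz"))
cv2.imwrite("pics/scene20c.png",cv2.resize(load("scene20.npz")["image"][140:320,170:430],None,fx=3,fy=3,interpolation=cv2.INTER_CUBIC))
```

```text
t 25.65 pos [ 0.4191 -0.0534  0.1992] yawY 98.82 tool z [ 1.6e-03  4.0e-04 -1.0e+00] F [-0.2 -0.5 -1.5] q [-0.13 -0.23 -0.22  1.58  0.   -0.28] open 0.296
spin 0.02
after spin: dx,dy,dz mm [-151.4  -29.4  116.2]
now: dx,dy,dz mm [-151.2  -29.5  116.4]
TCP in tray mm -151.4 -37.5
slat box [347, 255, 33, 34] mid 58.6 sd 0.19 w 28.6 n 7; near x mid 58.8 far x mid 58.9
```

View pics/scene20c.png

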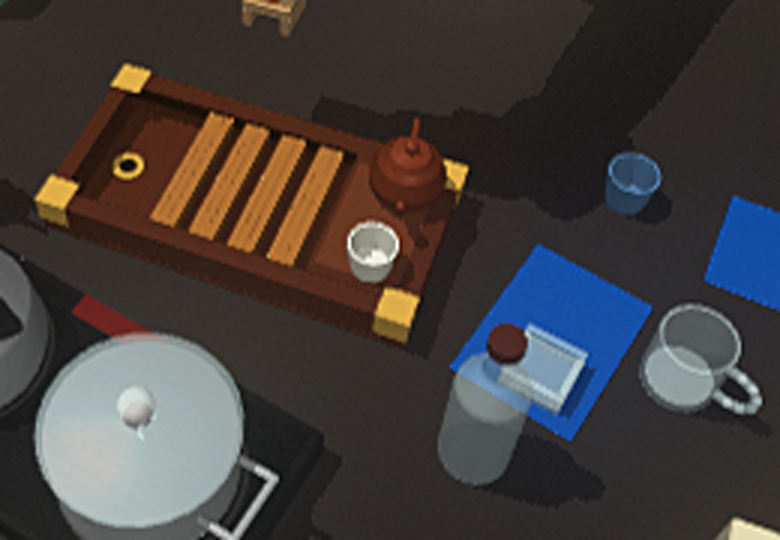

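View pics/top20.png

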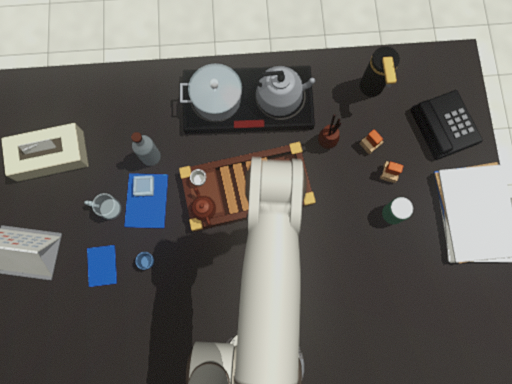

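All four slats look evenly spaced (scene crop, x ≈ 190–310) and the tea things are undisturbed. The spacer goes next to the free half of the 180×130 mat. I'll refine that mat's pose from the scene and top views and cross-check them.

Run:
```python
from h import *
for f in ("top20.npz","scene20.npz"):
    s=load(f); hsv=cv2.cvtColor(s["image"],cv2.COLOR_BGR2HSV)
    m=((hsv[...,0]>95)&(hsv[...,0]<125)&(hsv[...,1]>150)&(hsv[...,2]>80))
    ys,xs=np.nonzero(m); P=np.array([ray(s,a,b,.004)[:2] for a,b in zip(xs,ys)])
    k=(abs(P[:,0]-.545)<.12)&(abs(P[:,1]-.34)<.085); 
    print(f,k.sum(),cv2.minAreaRect((P[k]*1000).astype(np.float32)))
    W=cloud(s); q=W[(abs(W[...,0]-.595)<.06)&(abs(W[...,1]-.345)<.06)&(W[...,2]>.02)&(W[...,2]<.04)]
    print("dish",np.percentile(q,[2,50,98],axis=0).round(3).tolist())
togo(.5007,.3441,.24,84.4)
```

```text
top20.npz 1700 ((545.3358154296875, 340.0016174316406), (130.7798309326172, 180.73326110839844), 84.36943054199219)
dish [[0.561, 0.314, 0.02], [0.595, 0.345, 0.03], [0.624, 0.376, 0.037]]
scene20.npz 1572 ((544.7340087890625, 341.88031005859375), (130.0479278564453, 181.34779357910156), 84.26090240478516)
dish [[0.562, 0.32, 0.021], [0.574, 0.362, 0.029], [0.624, 0.378, 0.033]]
t 25.8 pos [ 0.4203 -0.054   0.1997] yawY 98.75 tool z [ 0.0034 -0.     -1.    ] F [ 0.1  0.2 -1.1] q [-0.13 -0.23 -0.22  1.58  0.   -0.28] open 0.294
spin 14.35
after spin: dx,dy,dz mm [-41.2 404.1 -40.3]
now: dx,dy,dz mm [-140.2  381.3  -40.1]
```

>>> play_rows --series '[{"linear": [0, 0, -0.02], "spin": 7.2}, {"linear": [0, 0, -0.02], "spin": 7.15}, {"linear": [0, 0.03, 0], "spin": 0}, {"linear": [0, 0.04, 0], "spin": 0}, {"linear": [0, 0.04, 0], "spin": 0}, {"linear": [0, 0.04, 0], "spin": 0}, {"linear": [0, 0.04, 0], "spin": 0}, {"linear": [0, 0.04, 0], "spin": 0}, {"linear": [-0.01, 0.04, 0], "spin": 0}, {"linear": [-0.01, 0.04, 0], "spin": 0}]'

```text
time: 26.8
tool_pos: [0.4718, 0.255, 0.2384]
tool_rot: [0.048, 0.999, 0.0, 0.001]
ft_force: [1.6, -0.7, -0.9]
opening: 0.297
```

```bash
python3 -c "
from h import *; togo(.4992,.3455,.12,84.4)"
```

```text
t 26.8 pos [0.4718 0.255  0.2384] yawY 84.45 tool z [ 1.1e-03  9.0e-04 -1.0e+00] F [ 1.6 -0.7 -0.9] q [0.5  0.05 0.12 1.64 0.   0.59] open 0.297
spin 0.05
after spin: dx,dy,dz mm [-18.4  92.7 118.4]
now: dx,dy,dz mm [-18.4  92.6 118.5]
```

>>> play_rows --series '[{"linear": [-0.008, 0.04, 0], "spin": 0}, {"linear": [-0.008, 0.035, 0], "spin": 0}, {"linear": [-0.002, 0.017, 0.02], "spin": 0}, {"linear": [0, 0, 0.03], "spin": 0}, {"linear": [0, 0, 0.035], "spin": 0}, {"linear": [0, 0, 0.03], "spin": 0}, {"linear": [0, 0, 0], "spin": 0}, {"linear": [0, 0, 0], "spin": 0}]'

```text
time: 27.6
tool_pos: [0.4983, 0.3427, 0.1234]
tool_rot: [0.049, 0.999, 0.0, -0.0]
ft_force: [1.0, -0.4, -1.2]
opening: 0.294
```

Run:
```python
from sl import *
from bench import imaging
togo(.4992,.3455,.068,84.4)
for n in ("top","scene","wrist"):
    s=imaging.snapshot(n); np.savez(f"{n}21.npz",**s); cv2.imwrite(f"pics/{n}21.png",s["image"])
s=load("top21.npz");hsv=cv2.cvtColor(s["image"],cv2.COLOR_BGR2HSV)
m=((hsv[...,0]>10)&(hsv[...,0]<28)&(hsv[...,1]>100)&(hsv[...,2]>110)).astype(np.uint8)
n,l,st,c=cv2.connectedComponentsWithStats(m)
for i in range(1,n):
    if 200<st[i,4]<800 and 200<c[i][0]<300:
        P=np.array([ray(s,a,b,.042)[:2]-CEN for b,a in zip(*np.nonzero(l==i))]); r=cv2.minAreaRect((P*1e3).astype(np.float32)); print(st[i].tolist(),"tray y %.1f x %.1f"%(np.mean(P@TY)*1e3,np.mean(P@TX)*1e3),np.round(r[1],1))
cv2.imwrite("pics/scene21c.png",cv2.resize(load("scene21.npz")["image"][140:320,200:460],None,fx=3,fy=3,interpolation=cv2.INTER_CUBIC))
```

```text
t 27.6 pos [0.4983 0.3427 0.1234] yawY 84.41 tool z [-2.e-04  1.e-04 -1.e+00] F [ 1.  -0.4 -1.2] q [0.6  0.21 0.07 1.43 0.   0.7 ] open 0.294
spin 0.01
after spin: dx,dy,dz mm [-0.6  2.9 55.4]
now: dx,dy,dz mm [-0.6  2.9 55.4]
[258, 157, 20, 48, 450] tray y -71.3 x -1.1 [159.3  30.6]
[246, 160, 19, 48, 444] tray y -28.0 x -1.0 [159.8  30. ]
[233, 163, 19, 48, 445] tray y 15.0 x -1.2 [158.8  30. ]
[220, 166, 19, 48, 447] tray y 58.0 x -1.3 [159.  30.]
```

View pics/scene21c.png

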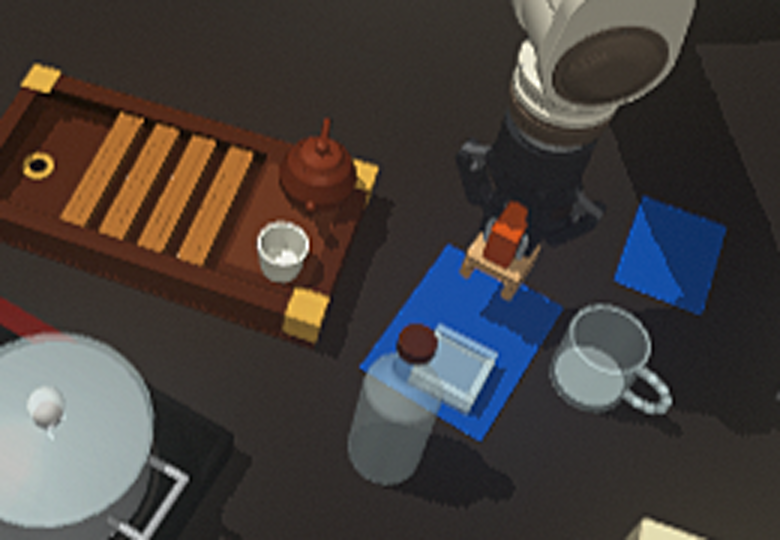

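View pics/wrist21.png

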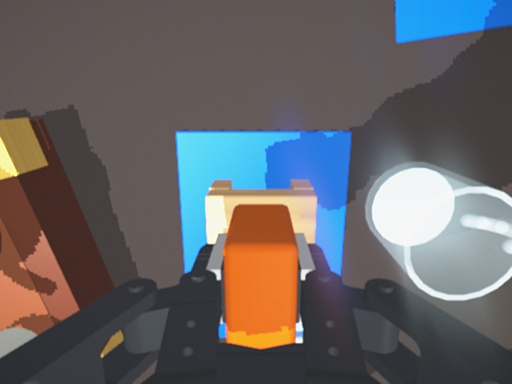

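The top view gives slat pitches of 43.0, 43.0 and 43.3 mm. The spacer hovers squarely over the mat's free half. Lowering.

>>> play_rows --series '[{"linear": [0, 0.002, 0.01], "spin": 0}, {"linear": [0, 0, 0.02], "spin": 0}, {"linear": [0, 0, 0.015], "spin": 0}, {"linear": [0, 0, 0.006], "spin": 0}, {"linear": [0, 0, 0.003], "spin": 0}, {"linear": [0, 0, 0], "spin": 0}, {"linear": [0, 0, 0], "spin": 0}]'

```text
time: 28.45
tool_pos: [0.4985, 0.3444, 0.0693]
tool_rot: [0.049, 0.999, 0.0, 0.0]
ft_force: [-0.1, 0.5, -1.4]
opening: 0.296
```

>>> play_rows --series '[{"linear": [0, 0, 0.001], "spin": 0}, {"linear": [0, 0, 0], "spin": 0}]'

```text
time: 28.65
tool_pos: [0.4984, 0.3443, 0.068]
tool_rot: [0.049, 0.999, 0.0, 0.0]
ft_force: [-1.5, 0.7, -2.1]
opening: 0.296
```

>>> play_rows --series '[{"linear": [0, 0, 0.001], "spin": 0}, {"linear": [0, 0, 0], "spin": 0}]'

```text
time: 28.85
tool_pos: [0.4982, 0.3442, 0.0666]
tool_rot: [0.049, 0.999, 0.0, -0.0]
ft_force: [-0.3, 0.6, -0.6]
opening: 0.299
```

>>> play_rows --series '[{"linear": [0, 0, 0.0006], "spin": 0}, {"linear": [0, 0, 0], "spin": 0}]'

```text
time: 29.05
tool_pos: [0.4982, 0.3442, 0.0663]
tool_rot: [0.049, 0.999, 0.0, 0.0]
ft_force: [-0.6, 0.3, 2.4]
opening: 0.295
```

>>> play_rows --series '[{"linear": [0, 0, 0.0005], "spin": 0}, {"linear": [0, 0, 0], "spin": 0}]'

```text
time: 29.25
tool_pos: [0.4983, 0.3443, 0.0663]
tool_rot: [0.049, 0.999, 0.0, 0.0]
ft_force: [-3.0, -1.4, 6.5]
opening: 0.29
```

Seated on the mat (z force +6.5 N at TCP 0.0663). Release.

>>> play_rows --series '[{"linear": [0, 0, 0], "spin": 0}, {"linear": [0, 0, 0], "spin": 0}, {"linear": [0, 0, 0], "spin": 0}, {"linear": [0, 0, 0], "spin": 0}, {"linear": [0, 0, 0], "spin": 0}, {"linear": [0, 0, 0], "spin": 0}]' --grip -0.2

```text
time: 29.85
tool_pos: [0.4982, 0.3441, 0.0654]
tool_rot: [0.049, 0.999, -0.0, -0.0]
ft_force: [0.1, 0.1, 0.5]
opening: 0.6
```

>>> play_rows --series '[{"linear": [0, 0, -0.01], "spin": 0}, {"linear": [0, 0, -0.02], "spin": 0}, {"linear": [0, 0, -0.03], "spin": 0}, {"linear": [0, 0, -0.04], "spin": 0}, {"linear": [0, 0, -0.04], "spin": 0}, {"linear": [0.03, 0, -0.02], "spin": 0}, {"linear": [0.04, 0, 0], "spin": 0}, {"linear": [0.04, 0, 0], "spin": 0}, {"linear": [0.02, 0, 0], "spin": 0}, {"linear": [0, 0, 0], "spin": 0}]'

```text
time: 30.85
tool_pos: [0.3669, 0.3571, 0.2271]
tool_rot: [0.048, 0.999, 0.001, 0.001]
ft_force: [0.2, 1.1, -0.9]
opening: 0.597
```

Run:
```python
from sl import *
from bench import imaging
togo(.4992,.3455,.068,84.4)
for n in ("top","scene","wrist"):
    s=imaging.snapshot(n); np.savez(f"{n}22.npz",**s); cv2.imwrite(f"pics/{n}22.png",s["image"])
s=load("top22.npz");hsv=cv2.cvtColor(s["image"],cv2.COLOR_BGR2HSV)
m=((hsv[...,0]>10)&(hsv[...,0]<28)&(hsv[...,1]>100)&(hsv[...,2]>110)).astype(np.uint8)
n,l,st,c=cv2.connectedComponentsWithStats(m)
for i in range(1,n):
    if 200<st[i,4]<800 and 200<c[i][0]<300:
        P=np.array([ray(s,a,b,.042)[:2]-CEN for b,a in zip(*np.nonzero(l==i))]); print("tray y %.1f"%(np.mean(P@TY)*1e3))
s=load("wrist22.npz");W=cloud(s);hsv=cv2.cvtColor(s["image"],cv2.COLOR_BGR2HSV)
near=(abs(W[...,0]-.5)<.05)&(abs(W[...,1]-.344)<.05)
k=near&(W[...,2]>.036)&(W[...,2]<.047); 
P=np.array([ray(s,u,v,.042)[:2] for v,u in zip(*np.nonzero(k))]); print("bridge",len(P),cv2.minAreaRect((P*1e3).astype(np.float32)))
k=near&(W[...,2]>.084); P=np.array([ray(s,u,v,.09)[:2] for v,u in zip(*np.nonzero(k))]); print("top",len(P),cv2.minAreaRect((P*1e3).astype(np.float32)),np.median(W[k][:,2]))
cv2.imwrite("pics/scene22c.png",cv2.resize(load("scene22.npz")["image"][140:320,200:460],None,fx=3,fy=3,interpolation=cv2.INTER_CUBIC))
```

```text
t 30.85 pos [0.3669 0.3571 0.2271] yawY 84.53 tool z [ 0.0011  0.0015 -1.    ] F [ 0.2  1.1 -0.9] q [ 0.77 -0.01  0.03  1.61  0.    0.87] open 0.597
spin 0.13
after spin: dx,dy,dz mm [-132.8    1.3  159.1]
now: dx,dy,dz mm [-132.7    0.8  159.3]
tray y -71.3
tray y -28.0
tray y 15.0
tray y 58.0
bridge 1205 ((495.82781982421875, 344.5908508300781), (52.733619689941406, 51.46364974975586), 84.3868637084961)
top 1199 ((495.4698791503906, 344.7524719238281), (25.141538619995117, 45.91425323486328), 84.3607177734375) 0.08952784873369803
```

View pics/scene22c.png

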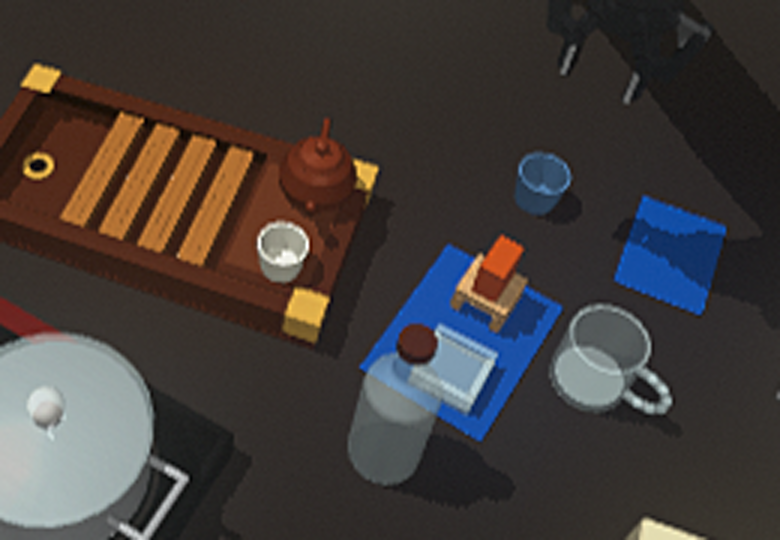

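View pics/wrist22.png

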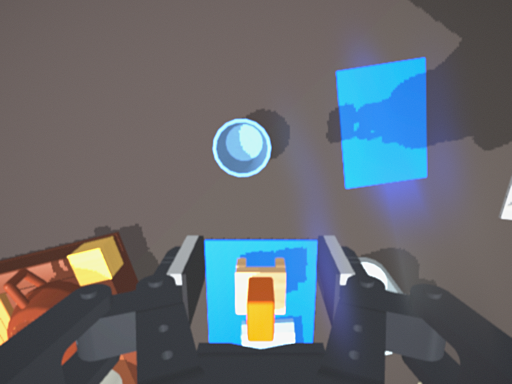

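The spacer stands upright at (0.496, 0.345), top at 0.0895 m. It is about 15 mm inside the mat's near edge and clear of the dish. Nothing else has moved, so I'm handing in.

```bash
python3 -c "
from bench import bot; print(bot.sign_off())"
```

```text
the job is handed in; nothing more can be done
None
```

The four slats are set and the spacer is back on the mat; I handed the job in at about 31 s of the 72 s allowed. No verdict was reported.

- **Slats:** I used the lookalike spacer nearest the base and set slats 1 to 4 in order. Each was drawn until the leading leg stopped: 10.9 N at the board, then 8.4, 9.2 and 8.6 N at the slat before. None of the earlier slats moved.
- **Gaps:** The last top view gave slat pitches of 43.0, 43.0 and 43.3 mm (43 wanted). From the wrist view, slat1's gap to the board is about 15 mm.
- **Spacer:** It stands upright and wholly on the free half of the 180×130 mat, about 15 mm inside the near edge and 40 mm from the dish. The gripper is open and clear of it.
- **Tea things:** In the last pictures they stand where they were. Wrist force readings stayed at about 11 N or below.
- **Disagreement:** The wrist and top cameras differed by 1 to 2 mm in absolute slat position, but agreed on the pitches to about 0.5 mm.

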